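# Pack the stoppered tubes flat and latch the case

## Task

Pack every tube from the stand into the case, the longest first and the shortest last: lay each one in the sloping V-rest, foot against the stop, and let go of it there, so that you can change from holding its end to holding its side, then lay it flat, lengthwise, in a compartment of its own. When all are packed, push the lid fully shut, and only then turn the turnbutton square across its edge. Do not shove or knock over the bottles, jars, cartons or the roll of tape.

Things in the scene. Friction and masses are not known exactly. Their poses are not given: they have to be found in the camera images.
- stand: Fixed wooden block on the left, 62 (its x) by 200 (its y) by 56 mm tall; origin at the centre of its underside, z up. Three square pockets, 29 mm wide, 50 mm deep (floor 6 mm above the table), at y = -62, 0, +62 mm; each tube stands upright in one and lifts straight out.
- vrest: Loose 0.95 kg metal V-rest on a base plate 130 (x) by 90 (y) mm; origin centre of its underside, z up. A 90-degree V groove rises at 45 degrees towards its +x (plane y = 0). Along a lying tube's axis, from the stop: groove arms at 0-36 and 78-92 mm; 36-78 is cut away for fingers (free 26 mm below the axis); clear above 92. Arms end 19 mm to each side, level with the axis.
- v_stop (a point): Point of the V-rest where the foot of a lying tube meets the stop plate, on the tube's axis: (-40, 0, 45) mm in the V-rest's frame. From here the lying tube's axis runs along (0.707, 0, 0.707) of that frame, stopper end up. The stop plate reaches 11 mm above the axis.
- case: Fixed open blue case on the right, 252 (its x) by 230 (its y) by 45 mm tall, walls and floor 6 mm; origin centre of its underside, z up; +x side turned to the right. Two dividers (3 mm thick, 16 mm high) along y make three compartments 218 mm long (along y), about 77 mm wide, centred at x = -80, 0, +80 mm. Lid hinge on the +x wall, turnbutton outside the -x wall.
- lid (a joint): Clear lid with black edging, 252 by 230 by 6 mm, hinged along the top of the case's +x wall: 0 shut, about 1.6 standing open (limit 1.8). Stiff hinge (0.29 N m): it stays wherever it is left and has to be pushed all the way down.
- lid_hinge (a point): Middle of the lid's hinge line (along the case's y), at (126, 0, 45.5) mm in the case's frame. Its axes turn with the lid: -x points from the hinge to the free edge, z is the outer face's normal (up when shut).
- lid_edge (a point): Middle of the lid's free edge on its outer face, 252 mm from the hinge; 51.5 mm above the table when shut.
- turnbutton (a joint): Steel turnbutton bar, 90 by 18 by 16 mm, underside 54.5 mm above the table, pivoted at its middle on a black block (44 along case y, 30 along x, 52 mm high) outside the case's -x wall: 0 lies along the case's y, clear of the lid; pi/2 (a stop) is square across the lid's edge. Grows anticlockwise seen from above; stays where left (friction 0.06 N m).
- turn_pivot (a point): Centre of the turnbutton bar on its vertical pivot, 62.5 mm above the table, at (-146, 0, 62.5) mm in the case's frame. Its axes turn with the bar, whose length runs along y.
- tube_long_centre (a point): Centre, half-way along, of the long tube: a smooth round aluminium tube 26 mm across and 170 mm long overall, the last 20 mm being a white square stopper 30 by 30 mm that keeps it from rolling; 80 g or so, weighted at the foot (balances about 67 mm from it). z runs along the tube from the foot to the stopper, x and y are square to the stopper's flats. May be absent.
- tube_mid_centre (a point): Centre, half-way along, of the mid tube: a smooth round aluminium tube 26 mm across and 150 mm long overall, the last 20 mm being a white square stopper 30 by 30 mm that keeps it from rolling; 80 g or so, weighted at the foot (balances about 58 mm from it). z runs along the tube from the foot to the stopper, x and y are square to the stopper's flats. May be absent.
- tube_short_centre (a point): Centre, half-way along, of the short tube: a smooth round aluminium tube 26 mm across and 130 mm long overall, the last 20 mm being a white square stopper 30 by 30 mm that keeps it from rolling; 80 g or so, weighted at the foot (balances about 50 mm from it). z runs along the tube from the foot to the stopper, x and y are square to the stopper's flats. May be absent.
- tube_long: The long tube itself; origin at its foot end, axes as its centre.
- tube_mid: The mid tube itself; origin at its foot end, axes as its centre.
- tube_short: The short tube itself; origin at its foot end, axes as its centre.
- amber: Bystander, to be left alone: amber glass bottle, 60 mm across, 130 mm tall; origin at the centre of its underside.
- jar: Bystander, to be left alone: white jar, 64 mm across, 85 mm tall; origin at the centre of its underside.
- carton_a: Bystander, to be left alone: white carton, 60 by 110 by 45 mm; origin at the centre of its underside.
- carton_b: Bystander, to be left alone: brown carton, 120 by 70 by 60 mm; origin at the centre of its underside.
- tape: Bystander, to be left alone: roll of tape lying flat, 90 mm across, 24 mm tall; origin at the centre of its underside.
- flask: Bystander, to be left alone: small amber bottle, 44 mm across, 100 mm tall; origin at the centre of its underside.
- can: Bystander, to be left alone: grey jar, 70 mm across, 75 mm tall; origin at the centre of its underside.

How it is judged:
By the outcome, as a careful person would: the job done as asked, in the order asked, and still so for the second after the job is handed in, with the robot touching nothing.
Of tube_long, tube_mid, tube_short only 2 to 3 are there at a start; the rules pass over those that are not, and their reading is None.
At some moment in a run one of vrest may be knocked a few centimetres aside while the robot is not near it.
Once in a run the grip may slacken for a moment while it holds something.
It also fails if it takes over 210 s, if anything falls off the work surface, if the arm or the gripper's body presses on something with over 40 N, if the wrist force passes 120 N, or if a joint passes its speed limit or range.

## Robot

A 7-joint arm with a two-finger parallel gripper is mounted at the origin on the work surface. World frame = base frame: x ahead of the robot, y to its left, z up, the work surface at z = 0. Lengths are in m, angles in rad, forces in N, time in s.
With the tool pointing down it reaches from about 0.425 to 0.875 m from the base axis. Payload 4.7 kg.
Tool frame: the origin (TCP) lies where the fingers leave the gripper's body, on its centre line; the fingertips stand 70 mm ahead of it and the grasp point (between the pads) lies 51 mm ahead of it; z points along the fingers, y is the line along which they close (so a half turn about z gives the same grasp; the last joint's range is limited). The gripper opens to 87 mm and grips with 3 to 60 N. Pads are 19 mm wide; open, the fingers measure 117 mm over their backs; the gripper's body (75 mm by 190 mm) begins 51 mm behind the grasp point.
Start: joints at [-1.329, 0.321, -0.07, 1.45, 0.023, 1.371, -0.057], TCP at [0.147, 0.633, 0.292] pointing down, gripper open.
Joint ranges: [-2.86, 2.86], [-0.3, 2.09], [-1.38, 1.24], [0.06, 2.45], [-1.56, 4.7], [0.09, 2.05], [-2.69, 2.69]. Speed limits (rad/s): [2.57, 2.57, 3.14, 3.14, 3.14, 3.14, 3.14].

## Interface

Orientations are given as a rotation vector (axis times angle).
In Python, from bench import get_state, get_image, get_calibration, close_job gives the robot as it stands.
- The arm moves only by the tool send_rows, never from a script. Its argument "rows" is a list of rows, each an object of numbers: "hand": the finger opening in mm, from 0 to 87; "x", "y", "z": the shift along the world's x, y, z in mm; "roll": the turn about the world's z in degrees. A call has 1 to 10 rows; each row shifts and turns the commanded pose from where the row before left it; what a row does not reach is not made up. A row lasts 1/10 s, in which the tool goes at most 50 mm and 8.59 degrees, less where a joint would pass 70% of its speed; a pose out of reach is approached as far as the arm can. A call is refused whole if a number of a shift passes 50 or a number of a turn 8.59, either way. A call with a gripper value outside its range is refused whole. The fingers move at their own pace and stop on an object; "force" is the grip in N (left out, the last holds). Time passes only in rows, so rows that do not move let the fingers close. It gives the time, the measured TCP pose, the force, the opening and the grip force at its end, in the units of the state.
- get_state(): the state, without advancing time (a new reading comes with each control period).
- get_image(name): name is "side" or "top" or "wrist"; returns the picture (400x640x3 uint8, blue, green, red); there is no depth.
- get_calibration(name): a dict with "mtx" (3x3 intrinsics, pixels), "world_from_camera" (4x4, takes a point from camera to world coordinates). Camera axes: x right, y down, z forward; pixel columns grow to the right and rows downward; lengths in m; the calibration is good to about 2 mm. A picture is of the moment at which its call begins: read the wrist's pose just before it. get_calibration takes no time and is no camera call; for the wrist camera it gives the pose at the moment of the call.
- close_job(): hands the job in; it is judged then, once.
The state is a dict: "time": time; "joint_positions": joint angles; "qd": joint speeds; "joint_torque": joint torques, N m; "position": TCP position; "tool_rot": TCP orientation; "ft_force": force on the tool from outside, world axes, zero at the start; "torque": the same for the moment, N m; "grip_width": opening from 0.0 (shut) to 1.0 (fully open); "grip_force": force on a finger pad.
Only numpy, scipy, OpenCV 4.12 (cv2) and the standard library are available. Lean on these libraries where they do the work, as an engineer would, in place of code of your own. Each camera call takes 0.05 s, during which the arm holds its last target. There are 200 camera calls.

## Working session

There is one attempt and no reset: what is moved stays moved. The work goes in short steps, Python scripts to look and compute and a tool call to move; the robot and the scene stay as the last step left them, time stands still between calls to the robot, and variables do not carry over. Pictures are saved under pics/ and viewed, at most 14 in all, crops included, and the job is handed in when it is done.

Besides the shell and the picture viewer there is one more tool, called after "Request:" as a command line: name --argument value ..., lists and objects as JSON in quotes. send_rows: Moves the arm, as the interface text tells. Its arguments: {"type":"object","properties":{"rows":{"type":"array","items":{"type":"object","properties":{"hand":{"type":"number"},"x":{"type":"number"},"y":{"type":"number"},"z":{"type":"number"},"roll":{"type":"number"}}}},"force":{"type":"number"}},"required":["rows"]}

```bash
mkdir -p pics; ls; python3 - <<'E'
from bench import *
import cv2,numpy as np
print(get_state())
for n in("top","side"):
    im=get_image(n);cv2.imwrite(f"pics/{n}0.png",im);c=get_calibration(n);print(n,np.round(c["mtx"],1).tolist(),np.round(c["world_from_camera"],4).tolist())
E
```

```text
pics
{'time': 0.0, 'joint_positions': array([-1.32894498,  0.32178852, -0.07009899,  1.45167293,  0.02258567,
        1.37080896, -0.05692301]), 'qd': array([-0.00036916,  0.00137738,  0.00171304, -0.00071665,  0.00084328,
        0.00011113, -0.00157245]), 'joint_torque': array([ 5.13352497e-04, -4.91285312e+01, -4.03651586e-01, -3.12528241e+01,
       -6.38721278e-02,  4.38306481e-02,  1.87451633e-04]), 'position': array([0.14669552, 0.63279269, 0.29118494]), 'tool_rot': array([-3.56934519e-01, -3.12111375e+00,  2.96225213e-03]), 'ft_force': array([ 0.20409171, -0.02161517,  0.39228196]), 'torque': array([-0.009678  ,  0.02862334, -0.01638648]), 'grip_force': 0.0, 'grip_width': 1.0015332610608132}
top [[363.7, 0.0, 318.8], [0.0, 363.7, 204.5], [0.0, 0.0, 1.0]] [[-0.0012, -0.9818, 0.1898, 0.3368], [-1.0, 0.0029, 0.0087, -0.0285], [-0.009, -0.1898, -0.9818, 1.1603], [0.0, 0.0, 0.0, 1.0]]
side [[367.8, 0.0, 321.0], [0.0, 367.8, 195.2], [0.0, 0.0, 1.0]] [[-0.8807, -0.2841, 0.3791, 0.0449], [-0.4735, 0.5021, -0.7237, 0.9223], [0.0152, -0.8168, -0.5767, 0.8518], [0.0, 0.0, 0.0, 1.0]]
```

View pics/top0.png

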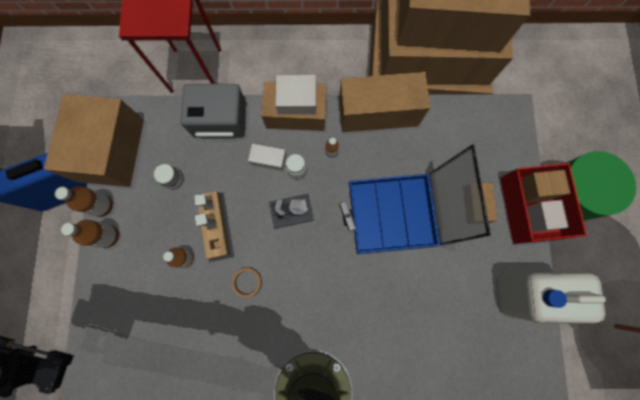

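View pics/side0.png

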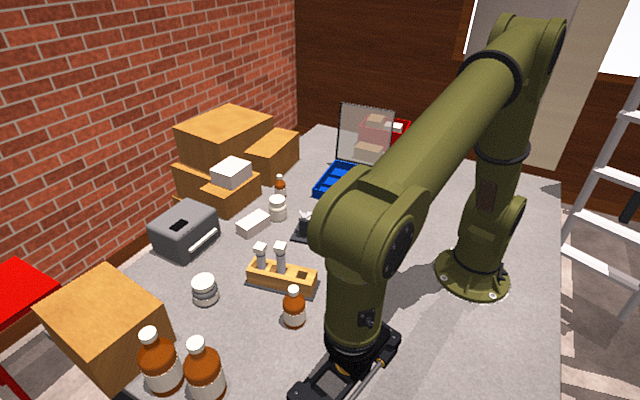

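The top view shows the stand around (213,225) with two tubes at (200,200) and (203,219), and the pocket at (213,243) empty. The V-rest is at (292,210), the case at (393,213), and the turnbutton at (347,215). I'll get coarse positions and a first wrist view.

```bash
cat > h.py <<'E'
from bench import *
import cv2,numpy as np
from scipy.spatial.transform import Rotation as R
def ray(c,uv):
    uv=np.atleast_2d(np.array(uv,float));d=np.c_[uv,np.ones(len(uv))]@np.linalg.inv(c["mtx"]).T
    T=np.array(c["world_from_camera"]);return T[:3,3],d@T[:3,:3].T
def onz(c,uv,z):
    o,d=ray(c,uv);return o+d*((z-o[2])/d[:,2])[:,None]
def proj(c,p):
    T=np.linalg.inv(c["world_from_camera"]);q=np.atleast_2d(p)@T[:3,:3].T+T[:3,3];q=q@np.array(c["mtx"]).T;return q[:,:2]/q[:,2:]
def snap(name,f):
    c=get_calibration(name);im=get_image(name);cv2.imwrite(f"pics/{f}.png",im);np.savez(f"pics/{f}.npz",**c);return im,c
def load(f): return cv2.imread(f"pics/{f}.png"),dict(np.load(f"pics/{f}.npz"))
E
python3 - <<'E'
from h import *
c=get_calibration("top")
for n,p,z in[("stand",(211,225),.056),("t1",(200,200),.15),("t2",(202,219),.15),("V",(292,211),.0),("pivot",(347,216),.0625),("case corners",[(350,182),(428,175),(439,246),(356,252)],.045),("lidtop",[(472,148),(489,235)],.29),("tape",(246,282),.02),("flask",(175,257),.1),("can",(165,175),.075),("jar",(295,165),.085)]:
    print(n,onz(c,p,z)[:,:2].round(3).tolist())
s=get_state();w=get_calibration("wrist");Rt=R.from_rotvec(s["tool_rot"]).as_matrix();print(w["mtx"])
T=np.array(w["world_from_camera"]);print((Rt.T@(T[:3,3]-s["position"])).round(4),(Rt.T@T[:3,:3]).round(3)); print(Rt.round(3))
snap("wrist","w0")
E
```

```text
stand [[0.487, 0.312]]
t1 [[0.546, 0.318]]
t2 [[0.492, 0.309]]
V [[0.54, 0.068]]
pivot [[0.513, -0.105]]
case corners [[0.625, -0.117], [0.647, -0.364], [0.423, -0.385], [0.405, -0.132]]
lidtop [[0.648, -0.404], [0.43, -0.427]]
tape [[0.316, 0.205]]
flask [[0.388, 0.398]]
can [[0.641, 0.458]]
jar [[0.669, 0.054]]
[[301.57785388   0.         318.71371426]
 [  0.         301.57785388 199.50059512]
 [  0.           0.           1.        ]]
[ 0.0665 -0.0009 -0.0926] [[-0.001 -0.97  -0.245]
 [ 1.    -0.001  0.   ]
 [-0.    -0.245  0.97 ]]
[[-0.974  0.226 -0.   ]
 [ 0.226  0.974 -0.002]
 [-0.    -0.002 -1.   ]]
```

View pics/w0.png

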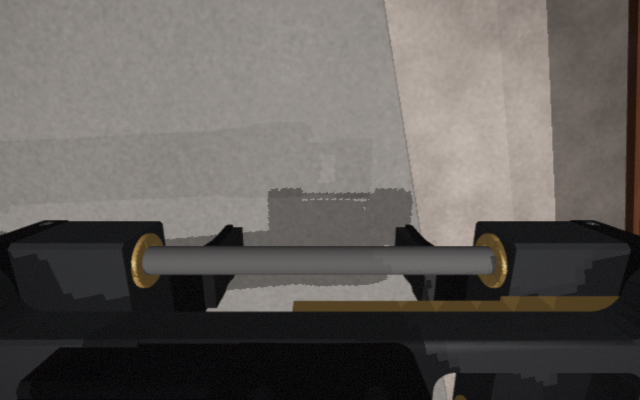

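The wrist view shows the table ahead of the fingers, and only image rows 0–220 are clear of the gripper. Next I'll move over the stand.

Request:
send_rows --rows '[{"x":33,"y":-23,"z":4,"hand":70},{"x":33,"y":-23,"z":4},{"x":33,"y":-23,"z":4},{"x":33,"y":-23,"z":4},{"x":33,"y":-23,"z":4},{"x":33,"y":-23,"z":4},{"x":33,"y":-23,"z":4},{"x":33,"y":-23,"z":4},{"x":33,"y":-23,"z":4},{"x":33,"y":-23,"z":4}]'

```text
schema error: expected keys hand, x, y, z, roll
```

Request:
send_rows --rows '[{"x":33,"y":-23},{"x":33,"y":-23},{"x":33,"y":-23},{"x":33,"y":-23},{"x":0},{"x":0},{"x":0}]'

```text
schema error: expected keys hand, x, y, z, roll
```

```bash
python3 - <<'E'
from h import *
s=get_state();print(s["position"],s["tool_rot"],s["ft_force"])
im,c=snap("wrist","w1")
print(c["world_from_camera"])
E
```

```text
[0.14677838 0.63288124 0.29142576] [-3.56990250e-01 -3.12119507e+00  2.30638939e-03] [1.27055315 0.29608062 0.19230207]
[[ 0.22627357  0.94441999  0.23847674  0.08176838]
 [ 0.97406292 -0.21906032 -0.0566921   0.64713503]
 [-0.00130036  0.24511928 -0.96949206  0.38398447]
 [ 0.          0.          0.          1.        ]]
```

View pics/w1.png

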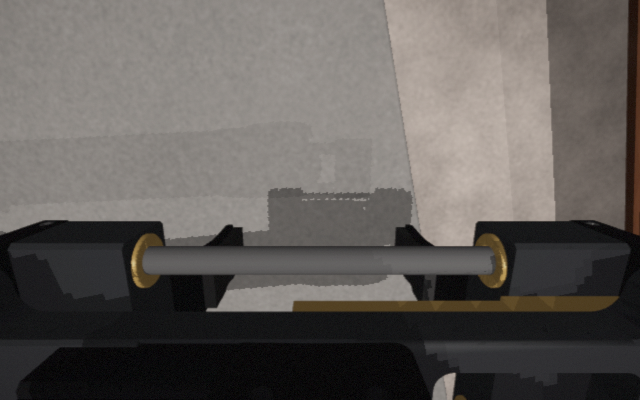

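Both moves were refused because every row needs all five keys, so the picture hasn't changed. I'll resend them in full.

Request:
send_rows --rows '[{"hand":70,"x":33,"y":-23,"z":4,"roll":0},{"hand":70,"x":33,"y":-23,"z":4,"roll":0},{"hand":70,"x":33,"y":-23,"z":4,"roll":0},{"hand":70,"x":33,"y":-23,"z":4,"roll":0},{"hand":70,"x":33,"y":-23,"z":4,"roll":0},{"hand":70,"x":33,"y":-23,"z":4,"roll":0},{"hand":70,"x":33,"y":-23,"z":4,"roll":0},{"hand":70,"x":33,"y":-23,"z":4,"roll":0},{"hand":70,"x":33,"y":-23,"z":4,"roll":0},{"hand":70,"x":33,"y":-23,"z":4,"roll":0}]' --force 20

```text
time: 1.2
position: [0.4779, 0.4021, 0.3323]
tool_rot: [-0.357, -3.121, -0.0]
ft_force: [0.2, 0.7, -0.1]
grip_width: 0.807
grip_force: 0.0
```

Request:
send_rows --rows '[{"hand":70,"x":33,"y":-23,"z":0,"roll":0},{"hand":70,"x":33,"y":-23,"z":0,"roll":0},{"hand":70,"x":33,"y":-23,"z":0,"roll":0},{"hand":70,"x":33,"y":-23,"z":0,"roll":0},{"hand":70,"x":0,"y":0,"z":0,"roll":0},{"hand":70,"x":0,"y":0,"z":0,"roll":0},{"hand":70,"x":0,"y":0,"z":0,"roll":0}]'

```text
time: 1.9
position: [0.6079, 0.3125, 0.332]
tool_rot: [-0.354, -3.12, -0.001]
ft_force: [-0.5, -0.1, -0.5]
grip_width: 0.802
grip_force: 0.0
```

```bash
python3 - <<'E'
from h import *
s=get_state();print(s["position"],s["tool_rot"],s["ft_force"])
im,c=snap("wrist","w2")
E
```

```text
[0.60785506 0.31249531 0.3319863 ] [-3.54197940e-01 -3.12034747e+00 -1.06593084e-03] [-0.52240502 -0.07491734 -0.54798971]
```

View pics/w2.png

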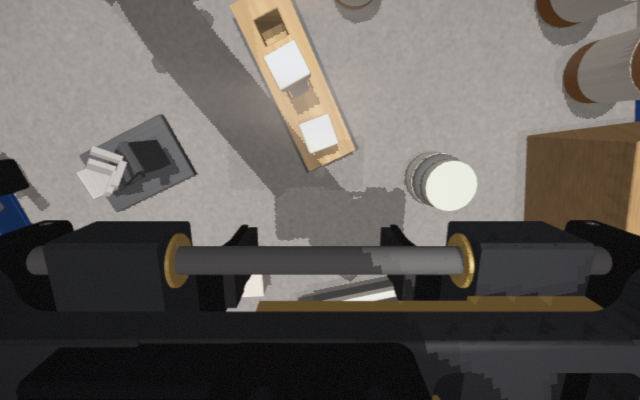

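The wrist view shows the stoppers at about (287,65) and (318,133), and the empty pocket at (270,25). The V-rest is at (138,162), with its light arms towards the image left. Now to measure them.

```bash
python3 - <<'E'
from h import *
im,c=load("w2");hsv=cv2.cvtColor(im,cv2.COLOR_BGR2HSV)
ti,_=load("w2");ct=get_calibration("top");top=cv2.imread("pics/top0.png")
roi=np.zeros(im.shape[:2],np.uint8);roi[0:220,225:365]=1
wh=((hsv[...,1]<50)&(hsv[...,2]>170)&(roi>0)).astype(np.uint8)
q=[]
for k in cv2.findContours(wh,0,2)[0]:
    if cv2.contourArea(k)>400:
        r=cv2.minAreaRect(k);print("stop",np.round(r[0],1),np.round(r[1],1),round(r[2],1));q.append(r)
hsv2=cv2.cvtColor(top,cv2.COLOR_BGR2HSV);r2=np.zeros(top.shape[:2],np.uint8);r2[190:230,190:212]=1
w2=((hsv2[...,1]<60)&(hsv2[...,2]>140)&(r2>0)).astype(np.uint8)
for k in cv2.findContours(w2,0,2)[0]:
    if cv2.contourArea(k)>15: print("top",np.round(cv2.minAreaRect(k)[0],1),cv2.contourArea(k),cv2.boundingRect(k))
for z in (.136,.156,.176):
    for r in q:
        b=onz(c,cv2.boxPoints(r),z)[:,:2];e=b-np.roll(b,1,0)
        print(z,onz(c,r[0],z)[0,:2].round(4),(np.linalg.norm(e,axis=1)*1e3).round(1),np.degrees(np.arctan2(e[:,1],e[:,0])).round(1)%90, proj(ct,onz(c,r[0],z)).round(1))
wd=((hsv[...,0]>8)&(hsv[...,0]<25)&(hsv[...,1]>70)&(roi>0)).astype(np.uint8)
k=max(cv2.findContours(cv2.morphologyEx(wd,cv2.MORPH_CLOSE,np.ones((5,5))),0,2)[0],key=cv2.contourArea)
h=cv2.approxPolyDP(cv2.convexHull(k),4,True)[:,0];print(h.tolist(),onz(c,h,.056)[:,:2].round(4).tolist())
E
```

```text
stop [318.5 133. ] [32.5 32.1] 70.0
stop [354.  103.6] [67.4 26. ] 66.8
stop [287.   64.6] [38.2 37.2] 60.3
top [200.  218.5] 89.5 (195, 213, 11, 12)
top [199. 199.] 82.0 (194, 194, 11, 11)
0.136 [0.5512 0.3245] [29.9 29.6 29.6 30.3] [6.7 6.3 8.1 6.8] [[199.5 199.3]]
0.136 [0.5329 0.362 ] [60.1 22.8 59.7 23.9] [12.   8.9 13.1 10.1] [[186.1 205.6]]
0.136 [0.4871 0.3107] [31.9 32.4 31.5 33.2] [16.9 14.2 18.3 15. ] [[203.  221.3]]
0.156 [0.5506 0.3246] [27.8 27.6 27.6 28.2] [6.7 6.3 8.1 6.8] [[197.1 198.1]]
0.156 [0.5336 0.3596] [55.9 21.2 55.6 22.3] [12.   8.9 13.1 10.1] [[184.4 204. ]]
0.156 [0.491  0.3117] [29.7 30.1 29.3 30.9] [16.9 14.2 18.3 15. ] [[200.4 218.9]]
0.176 [0.55   0.3248] [25.7 25.5 25.5 26.1] [6.7 6.3 8.1 6.8] [[194.7 196.8]]
0.176 [0.5343 0.3571] [51.8 19.7 51.4 20.6] [12.   8.9 13.1 10.1] [[182.7 202.4]]
0.176 [0.4948 0.3128] [27.5 27.9 27.1 28.6] [16.9 14.2 18.3 15. ] [[197.7 216.4]]
[[236, 0], [291, 0], [352, 151], [308, 170], [230, 6]] [[0.3966, 0.2687], [0.41, 0.3266], [0.5833, 0.3588], [0.5939, 0.3014], [0.4007, 0.2607]]
```

```bash
python3 - <<'E'
from h import *
im,c=load("w2");cv2.imwrite("pics/c1.png",np.hstack([cv2.resize(im[0:200,225:365],None,fx=2.8,fy=2.8,interpolation=2),cv2.resize(im[100:225,60:210],None,fx=2.7,fy=4.48,interpolation=2)[:560]]))
E
```

```text
(no output)
```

View pics/c1.png

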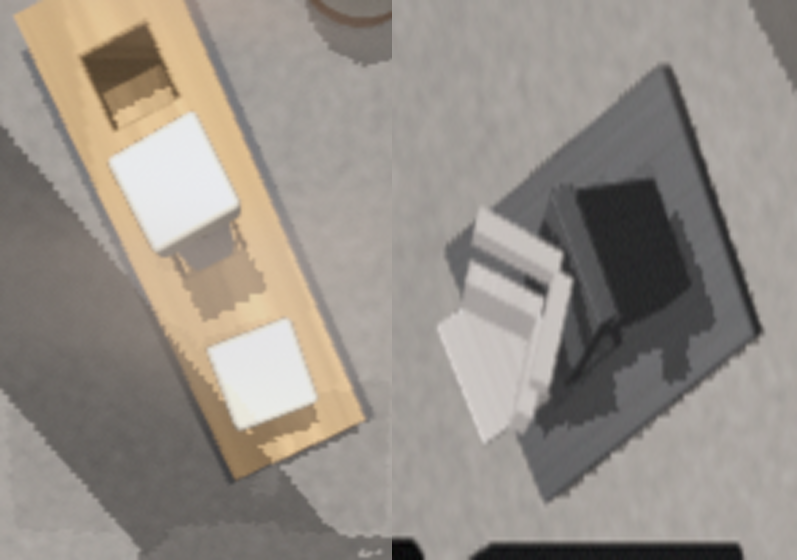

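The far tube is the mid one (stopper top at z≈0.156 m) at (0.491, 0.312). The near tube is the short one (z≈0.136 m) at (0.551, 0.3245). Next is a look at the V-rest from above.

Request:
send_rows --rows '[{"hand":70,"x":4,"y":-46,"z":0,"roll":0},{"hand":70,"x":4,"y":-46,"z":0,"roll":0},{"hand":70,"x":4,"y":-46,"z":0,"roll":0},{"hand":70,"x":4,"y":-46,"z":0,"roll":0},{"hand":70,"x":4,"y":-46,"z":0,"roll":0},{"hand":70,"x":0,"y":0,"z":0,"roll":0},{"hand":70,"x":0,"y":0,"z":0,"roll":0}]'

```text
time: 2.65
position: [0.6285, 0.081, 0.3328]
tool_rot: [0.359, 3.121, 0.002]
ft_force: [0.3, 1.3, 1.0]
grip_width: 0.804
grip_force: 0.0
```

```bash
python3 - <<'E'
from h import *
s=get_state();print(s["position"],s["tool_rot"],s["ft_force"])
im,c=snap("wrist","w3")
side=get_image("side")
cv2.imwrite("pics/c2.png",np.hstack([cv2.resize(im[:225,:],(640,225)),np.pad(cv2.resize(side[200:256,280:320],(160,224),interpolation=2),((0,1),(0,0),(0,0)))]))
E
```

```text
[0.62846746 0.08098869 0.3328235 ] [3.58703470e-01 3.12054369e+00 1.84867269e-03] [0.34408412 1.26962216 1.01979632]
```

View pics/c2.png

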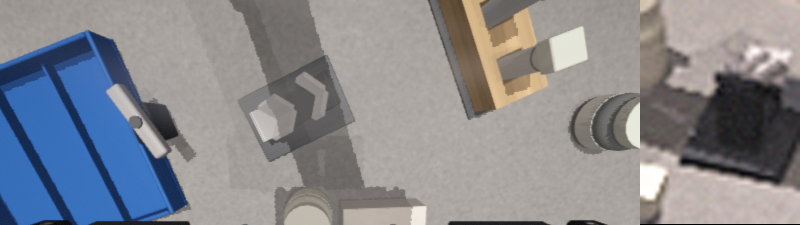

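The high V arm is the chevron at (313,95), and the stop is at the left around (262,122), so the V-rest's +x points image right, roughly world +y. I'll zoom in for the plate corners.

```bash
python3 - <<'E'
from h import *
im,c=load("w3");cv2.imwrite("pics/c3.png",cv2.resize(im[45:170,225:365],None,fx=4.8,fy=4.8,interpolation=2))
E
```

```text
(no output)
```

View pics/c3.png

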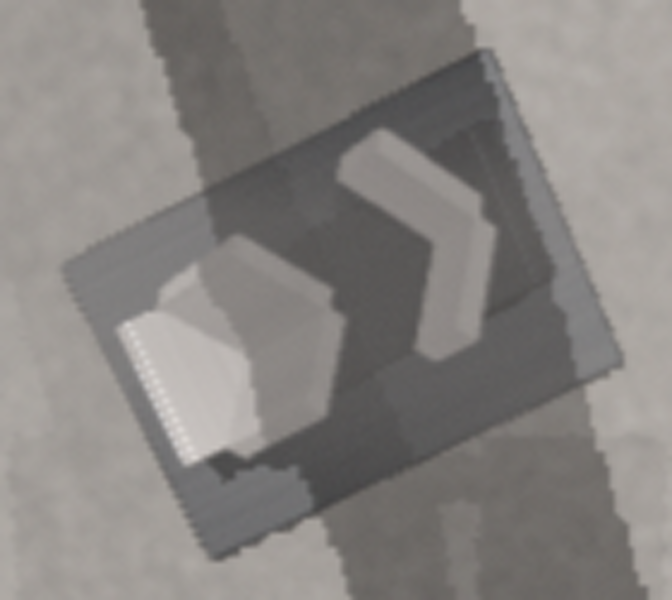

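```bash
cat > vfit.py <<'E'
from h import *
def fit(c,px,model,z):
    """planar rigid fit of model xy (m) to pixel points cast on height z -> (x,y,yaw)"""
    w=onz(c,px,z)[:,:2];m=np.array(model,float);a=w-w.mean(0);b=m-m.mean(0)
    yaw=np.arctan2((b[:,0]*a[:,1]-b[:,1]*a[:,0]).sum(),(a*b).sum())
    Rz=np.array([[np.cos(yaw),-np.sin(yaw)],[np.sin(yaw),np.cos(yaw)]]);t=w.mean(0)-Rz@m.mean(0)
    return t,yaw,((w-(m@Rz.T+t))*1e3).round(1)
def place(t,yaw,p):
    p=np.atleast_2d(p);return np.c_[t[0]+np.cos(yaw)*p[:,0]-np.sin(yaw)*p[:,1],t[1]+np.sin(yaw)*p[:,0]+np.cos(yaw)*p[:,1],p[:,2]]
E
python3 - <<'E'
from vfit import *
im,c=load("w3")
px=(np.array([(63,265),(490,48),(622,362),(215,557)])+.5)/4.8-.5+[225,45]
M=[(-.065,.045),(.065,.045),(.065,-.045),(-.065,-.045)]
for z in(.003,.008):
    t,y,r=fit(c,px,M,z);print(z,t.round(4),np.degrees(y).round(1),r.tolist())
pts=[(-.04,0,.045),(-.04-.0078,0,.045+.0078),(.02,0,.105)]
q=place(t,y,pts);print(q.round(4),((proj(c,q)-[225,45]+.5)*4.8).round(0).tolist())
# case
for z in (.045,): 
    w=onz(c,[(85,32),(187,205)],z);print("case -x corners",w[:,:2].round(4),np.linalg.norm(w[1]-w[0]))
w=onz(c,[(136,122)],.0705);print("pivot",w)
ct=get_calibration("top")
w=onz(ct,[(350,182),(428,175),(439,246),(356,252)],.045)[:,:2];print(np.linalg.norm(w-np.roll(w,1,0),axis=1),w.mean(0))
hsv=cv2.cvtColor(im,cv2.COLOR_BGR2HSV);m=((hsv[...,0]>100)&(hsv[...,0]<130)&(hsv[...,1]>120)).astype(np.uint8)
k=max(cv2.findContours(m,0,2)[0],key=cv2.contourArea);print(cv2.approxPolyDP(cv2.convexHull(k),3,True)[:,0].tolist())
top=cv2.imread("pics/top0.png");hsv=cv2.cvtColor(top,cv2.COLOR_BGR2HSV);m=((hsv[...,0]>100)&(hsv[...,0]<130)&(hsv[...,1]>120)).astype(np.uint8);m[:,:300]=0
m[260:]=0
k=max(cv2.findContours(m,0,2)[0],key=cv2.contourArea);print(cv2.approxPolyDP(cv2.convexHull(k),3,True)[:,0].tolist())
E
```

```text
0.003 [0.54   0.0707] 102.0 [[0.1, -0.3], [0.1, 0.2], [0.0, -0.3], [-0.2, 0.4]]
0.008 [0.5403 0.071 ] 102.0 [[0.4, 0.5], [0.8, -0.4], [-0.3, -1.1], [-0.9, 1.0]]
[[0.5486 0.0318 0.045 ]
 [0.5502 0.0242 0.0528]
 [0.5361 0.0905 0.105 ]] [[195.0, 377.0], [162.0, 391.0], [400.0, 252.0]]
case -x corners [[ 0.4049 -0.1409]
 [ 0.6253 -0.0956]] 0.22504806504973618
pivot [[ 0.51497389 -0.10680781  0.0705    ]]
[0.22014451 0.24798414 0.22484427 0.25365173] [ 0.52471726 -0.24962888]
[[112, 40], [186, 204], [149, 221], [0, 234], [0, 64], [85, 31]]
[[428, 174], [440, 243], [357, 252], [350, 182]]
```

Request:
send_rows --rows '[{"hand":70,"x":0,"y":-45,"z":0,"roll":0},{"hand":70,"x":0,"y":-45,"z":0,"roll":0},{"hand":70,"x":0,"y":-45,"z":0,"roll":0},{"hand":70,"x":0,"y":-45,"z":0,"roll":0},{"hand":70,"x":0,"y":-45,"z":0,"roll":0},{"hand":70,"x":0,"y":0,"z":0,"roll":0},{"hand":70,"x":0,"y":0,"z":0,"roll":0}]'

```text
time: 3.45
position: [0.6291, -0.143, 0.3321]
tool_rot: [-0.356, -3.121, -0.001]
ft_force: [-0.1, 2.0, -0.3]
grip_width: 0.807
grip_force: 0.0
```

```bash
python3 - <<'E'
from h import *
s=get_state();print(s["position"],s["tool_rot"],s["ft_force"])
im,c=snap("wrist","w4")
cv2.imwrite("pics/c4.png",cv2.resize(im[0:225,60:460],None,fx=2,fy=2,interpolation=2))
E
```

```text
[ 0.62910163 -0.14297443  0.3320666 ] [-3.56415960e-01 -3.12110150e+00 -1.14309849e-03] [-0.07458316  2.0193715  -0.31703166]
```

View pics/c4.png

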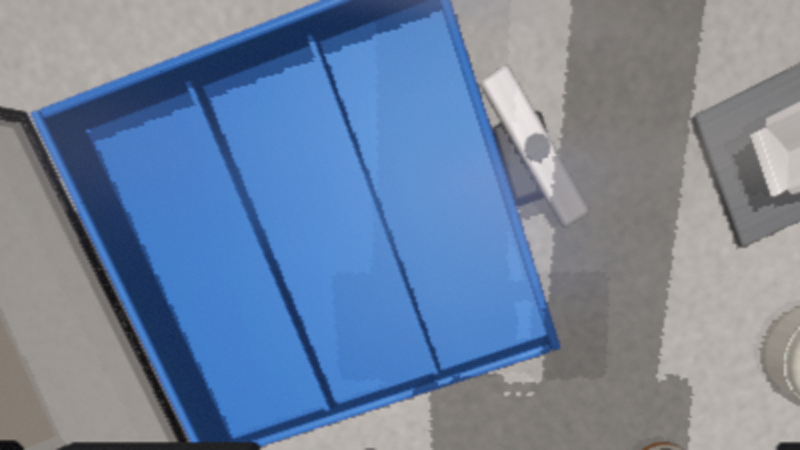

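Crop c4 shows the rim corners at (558,347), (190,445) and (36,115), and the turnbutton screw at (538,147) with its bar running from (495,72) to (575,218).

```bash
python3 - <<'E'
from vfit import *
im,c=load("w4")
f=lambda p:(np.array(p)+.5)/2-.5+[60,0]
t,y,r=fit(c,f([(558,347),(190,445),(36,115)]),[(-.126,.115),(.126,.115),(.126,-.115)],.045);print(t.round(4),np.degrees(y),r.tolist())
print("pivot seen",onz(c,f([(538,147)]),.0705).round(4),"from case",place(t,y,[(-.146,0,.0705)]).round(4))
b=onz(c,f([(495,70),(578,218)]),.0705);d=b[1]-b[0];print("bar yaw",np.degrees(np.arctan2(d[1],d[0])),np.linalg.norm(d))
print("comp centres",place(t,y,[(-.08,0,0),(0,0,0)]).round(4))
print("dividers seen z.022",onz(c,f([(330,408),(205,100),(437,370),(318,42)]),.022)[:,:2].round(4).tolist())
print(place(t,y,[(.04,.109,0),(.04,-.109,0),(-.04,.109,0),(-.04,-.109,0)]).round(4).tolist())
E
```

```text
[ 0.5244 -0.251 ] -85.8395746400957 [[-0.2, -0.7], [-9.6, -0.3], [9.8, 1.0]]
pivot seen [[ 0.5148 -0.1059  0.0705]] from case [[ 0.5138 -0.1054  0.0705]]
bar yaw 18.305270668299617 0.08841483953740567
comp centres [[ 0.5186 -0.1712  0.    ]
 [ 0.5244 -0.251   0.    ]]
dividers seen z.022 [[0.6397, -0.2794], [0.4359, -0.2953], [0.6306, -0.2005], [0.421, -0.2183]]
[[0.636, -0.283, 0.0], [0.4186, -0.2988, 0.0], [0.6302, -0.2032, 0.0], [0.4128, -0.219, 0.0]]
```

Case centre is about (0.524, -0.251) with its y axis at about 4.5° in world; the pivot is at (0.514, -0.105). Now I'll go and grip the mid tube by its stopper.

Request:
send_rows --rows '[{"hand":70,"x":-13.8,"y":45.5,"z":0,"roll":0},{"hand":70,"x":-13.8,"y":45.5,"z":0,"roll":7},{"hand":70,"x":-13.8,"y":45.5,"z":0,"roll":7},{"hand":70,"x":-13.8,"y":45.5,"z":0,"roll":7},{"hand":70,"x":-13.8,"y":45.5,"z":0,"roll":7},{"hand":70,"x":-13.8,"y":45.5,"z":0,"roll":0},{"hand":70,"x":-13.8,"y":45.5,"z":0,"roll":0},{"hand":70,"x":-13.8,"y":45.5,"z":0,"roll":0},{"hand":70,"x":-13.8,"y":45.5,"z":0,"roll":0},{"hand":70,"x":-13.8,"y":45.5,"z":0,"roll":0}]'

```text
time: 4.5
position: [0.4879, 0.316, 0.3326]
tool_rot: [-0.417, 3.114, 0.002]
ft_force: [1.6, 0.4, -0.7]
grip_width: 0.802
grip_force: 0.0
```

Request:
send_rows --rows '[{"hand":70,"x":0,"y":0,"z":0,"roll":0},{"hand":70,"x":0,"y":0,"z":0,"roll":0}]'

```text
time: 4.7
position: [0.4882, 0.3152, 0.332]
tool_rot: [0.422, -3.112, -0.0]
ft_force: [0.4, -0.7, -0.1]
grip_width: 0.805
grip_force: 0.0
```

Fine adjustment, descend, close.

Request:
send_rows --rows '[{"hand":70,"x":3,"y":-3,"z":-20,"roll":0},{"hand":70,"x":0,"y":0,"z":-45,"roll":0},{"hand":70,"x":0,"y":0,"z":-45,"roll":0},{"hand":70,"x":0,"y":0,"z":-25,"roll":0},{"hand":70,"x":0,"y":0,"z":0,"roll":0},{"hand":20,"x":0,"y":0,"z":0,"roll":0},{"hand":20,"x":0,"y":0,"z":0,"roll":0},{"hand":20,"x":0,"y":0,"z":0,"roll":0},{"hand":20,"x":0,"y":0,"z":0,"roll":0},{"hand":20,"x":0,"y":0,"z":0,"roll":0}]' --force 15

```text
time: 5.7
position: [0.4941, 0.3084, 0.1982]
tool_rot: [-0.408, 3.114, 0.001]
ft_force: [-0.5, 0.9, -0.4]
grip_width: 0.433
grip_force: 0.0
```

Request:
send_rows --rows '[{"hand":20,"x":0,"y":0,"z":0,"roll":0},{"hand":20,"x":0,"y":0,"z":0,"roll":0},{"hand":20,"x":0,"y":0,"z":0,"roll":0},{"hand":20,"x":0,"y":0,"z":0,"roll":0}]'

```text
time: 6.1
position: [0.4939, 0.3085, 0.1976]
tool_rot: [-0.409, 3.114, 0.001]
ft_force: [-0.2, 1.0, 2.3]
grip_width: 0.348
grip_force: 15.0
```

The stopper is gripped (30.3 mm opening). Lift, then carry it to above the V-rest while turning to its plane.

Request:
send_rows --rows '[{"hand":20,"x":0,"y":0,"z":20,"roll":0},{"hand":20,"x":0,"y":0,"z":35,"roll":0},{"hand":20,"x":0,"y":0,"z":40,"roll":0},{"hand":20,"x":0,"y":0,"z":40,"roll":0},{"hand":20,"x":5,"y":-25,"z":0,"roll":-8.5},{"hand":20,"x":5,"y":-25,"z":0,"roll":-8.5},{"hand":20,"x":5,"y":-25,"z":0,"roll":-8.5},{"hand":20,"x":5,"y":-25,"z":0,"roll":-8.5},{"hand":20,"x":5,"y":-25,"z":0,"roll":-8.5},{"hand":20,"x":5,"y":-25,"z":0,"roll":-8.5}]'

```text
time: 7.1
position: [0.5237, 0.1568, 0.3317]
tool_rot: [-0.981, -2.984, 0.001]
ft_force: [0.2, 0.7, -0.9]
grip_width: 0.344
grip_force: 15.0
```

Request:
send_rows --rows '[{"hand":20,"x":5,"y":-25,"z":0,"roll":-8.5},{"hand":20,"x":5,"y":-25,"z":0,"roll":-8.5},{"hand":20,"x":5,"y":-25,"z":0,"roll":-8.5},{"hand":20,"x":5,"y":-25,"z":0,"roll":-8.5},{"hand":20,"x":2,"y":-18,"z":0,"roll":-8.0},{"hand":20,"x":0,"y":0,"z":0,"roll":0},{"hand":20,"x":0,"y":0,"z":0,"roll":0},{"hand":20,"x":0,"y":0,"z":0,"roll":0}]'

```text
time: 7.9
position: [0.5456, 0.0419, 0.332]
tool_rot: [-1.972, -2.444, -0.0]
ft_force: [-0.8, 0.0, -0.6]
grip_width: 0.343
grip_force: 15.0
```

```bash
python3 - <<'E'
from h import *
s=get_state();print(s["position"],s["tool_rot"],s["ft_force"],s["grip_width"]*87)
im,c=snap("wrist","w5")
ti=get_image("top");cv2.imwrite("pics/top1.png",ti)
t0=cv2.imread("pics/top0.png")
cv2.imwrite("pics/c5.png",np.hstack([cv2.resize(im,(480,300)),cv2.resize(ti[180:240,250:330],(320,300),interpolation=2)]))
E
```

```text
[0.54556685 0.04193836 0.33200025] [-1.97216223e+00 -2.44441125e+00 -1.23388599e-04] [-0.81680748  0.01529303 -0.61081779] 29.8415211503289
```

View pics/c5.png

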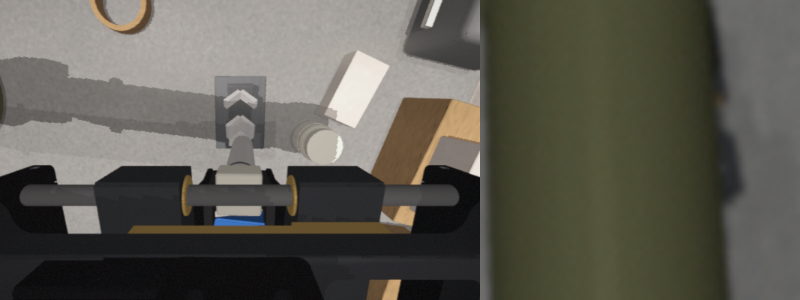

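The wrist view shows the tube held upright with its foot at about (237,140) in the crop, just over the stop. The V-rest is aligned with the image's vertical axis. I'll check that the V-rest hasn't moved.

```bash
python3 - <<'E'
from vfit import *
im,c=load("w5");t=np.array([.54,.0707]);y=np.radians(102)
print("pred corners",proj(c,place(t,y,[(.065,.045,.003),(.065,-.045,.003),(-.065,.045,.003),(-.065,-.045,.003)])).round(1).tolist())
g=cv2.GaussianBlur(cv2.cvtColor(im,cv2.COLOR_BGR2GRAY),(3,3),0).astype(int)
for r in (110,190): 
    d=np.abs(np.diff(g[r-2:r+3].mean(0)));print(r,[(int(i),int(d[i])) for i in range(270,375) if d[i]>5])
for cc in (300,345):
    d=np.abs(np.diff(g[:,cc-2:cc+3].mean(1)));print(cc,[(int(i),int(d[i])) for i in range(80,215) if d[i]>5])
s=get_state();p=s["position"];
for z in(-1,):
    foot=np.array([p[0],p[1],p[2]-.051-.1406]);print("foot expected px",proj(c,foot).round(1))
E
```

```text
pred corners [[285.9, 101.4], [353.4, 101.6], [288.0, 196.2], [350.6, 196.4]]
110 [(284, 8), (285, 14), (286, 8), (353, 10), (354, 19), (355, 12)]
190 [(286, 11), (287, 20), (288, 12), (298, 5), (299, 11), (300, 9), (303, 17), (304, 30), (305, 21), (306, 6), (308, 6), (309, 11), (310, 9), (334, 9), (335, 13), (336, 8), (350, 8), (351, 17), (352, 12)]
300 [(99, 9), (100, 18), (101, 9), (129, 12), (130, 24), (131, 17), (133, 17), (134, 17), (135, 6), (142, 11), (143, 13), (144, 10), (163, 7), (164, 8), (165, 6), (183, 5), (188, 5), (189, 9), (190, 5), (196, 14), (197, 27), (198, 15)]
345 [(99, 5), (100, 15), (101, 14), (126, 6), (127, 6), (128, 6), (196, 16), (197, 37), (198, 29), (199, 7), (209, 5)]
foot expected px [[319.2 193.8]]
```

The V-rest is where I measured it, within about 1 px. Lower the foot into the corner of the stop.

Request:
send_rows --rows '[{"hand":20,"x":0,"y":0,"z":-40,"roll":0},{"hand":20,"x":0,"y":0,"z":-30,"roll":0},{"hand":20,"x":0,"y":0,"z":-10,"roll":0},{"hand":20,"x":0,"y":0,"z":-6,"roll":0},{"hand":20,"x":0,"y":0,"z":-3,"roll":0},{"hand":20,"x":0,"y":0,"z":0,"roll":0},{"hand":20,"x":0,"y":0,"z":0,"roll":0}]' --force 10

```text
time: 8.7
position: [0.5464, 0.0402, 0.2445]
tool_rot: [1.977, 2.44, 0.002]
ft_force: [-0.5, -0.7, -0.2]
grip_width: 0.342
grip_force: 10.0
```

Request:
send_rows --rows '[{"hand":20,"x":0,"y":0,"z":-3,"roll":0},{"hand":20,"x":-2.6,"y":12.1,"z":-1.5,"roll":0},{"hand":20,"x":-2.6,"y":12.1,"z":-1.5,"roll":0},{"hand":20,"x":-2.5,"y":11.6,"z":-4.4,"roll":0},{"hand":20,"x":-2.5,"y":11.6,"z":-4.4,"roll":0},{"hand":20,"x":0,"y":0,"z":0,"roll":0},{"hand":20,"x":0,"y":0,"z":0,"roll":0}]'

```text
time: 9.4
position: [0.535, 0.0881, 0.2278]
tool_rot: [-1.976, -2.441, 0.002]
ft_force: [-0.1, -0.2, -0.7]
grip_width: 0.345
grip_force: 10.0
```

Request:
send_rows --rows '[{"hand":20,"x":-2.3,"y":10.8,"z":-7,"roll":0},{"hand":20,"x":-2.3,"y":10.8,"z":-7,"roll":0},{"hand":20,"x":-2.0,"y":9.4,"z":-9.5,"roll":0},{"hand":20,"x":-2.0,"y":9.4,"z":-9.5,"roll":0},{"hand":20,"x":0,"y":0,"z":0,"roll":0},{"hand":20,"x":0,"y":0,"z":0,"roll":0}]'

```text
time: 10.0
position: [0.5262, 0.1281, 0.1947]
tool_rot: [-1.977, -2.44, 0.003]
ft_force: [0.1, -0.9, -0.9]
grip_width: 0.344
grip_force: 10.0
```

```bash
python3 - <<'E'
from h import *
s=get_state();print(s["position"],s["ft_force"],s["torque"])
im,c=snap("wrist","w6");sd=get_image("side");cv2.imwrite("pics/side1.png",sd)
cv2.imwrite("pics/c6.png",np.hstack([cv2.resize(im[:230],(480,172)),cv2.resize(sd[180:265,255:375],(240,172),interpolation=2)]))
E
```

```text
[0.52622775 0.12811015 0.1946693 ] [ 0.05753913 -0.94153998 -0.85235272] [-0.03196215  0.06468924  0.0156297 ]
```

View pics/c6.png

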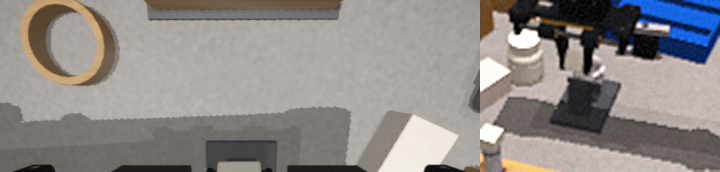

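The view shows the stopper tilted forward between the fingers and the V-rest still square. Release, rise, step back and look.

Request:
send_rows --rows '[{"hand":45,"x":0,"y":0,"z":0,"roll":0},{"hand":65,"x":0,"y":0,"z":0,"roll":0},{"hand":65,"x":0,"y":0,"z":0,"roll":0},{"hand":65,"x":0,"y":0,"z":10,"roll":0},{"hand":65,"x":0,"y":0,"z":40,"roll":0},{"hand":65,"x":0,"y":0,"z":45,"roll":0},{"hand":65,"x":6,"y":-30,"z":30,"roll":0},{"hand":65,"x":6,"y":-30,"z":12,"roll":0},{"hand":65,"x":7,"y":-30,"z":0,"roll":0},{"hand":65,"x":0,"y":0,"z":0,"roll":0}]'

```text
time: 11.1
position: [0.5469, 0.0322, 0.3344]
tool_rot: [1.986, 2.43, 0.001]
ft_force: [-0.6, -0.1, 0.4]
grip_width: 0.749
grip_force: 0.0
```

```bash
python3 - <<'E'
from vfit import *
s=get_state();print(s["position"],s["tool_rot"],s["ft_force"])
im,c=snap("wrist","w7")
cv2.imwrite("pics/c7.png",cv2.resize(im[60:220,240:400],(640,640))[:600])
t=np.array([.54,.0707]);y=np.radians(102)
P=place(t,y,[(.065,.045,.003),(.065,-.045,.003),(-.065,.045,.003),(-.065,-.045,.003),(-.04+.106-.0106,0,.045+.106+.0106),(-.04+.106-.0,0,.045+.106),(.02,0,.105)])
print(((proj(c,P)-[240,60]+.5)*4).round(0).tolist())
E
```

```text
[0.54689668 0.03221797 0.33441922] [1.98572709e+00 2.42970046e+00 7.58735583e-04] [-0.61333762 -0.06207967  0.41548921]
[[180.0, 135.0], [451.0, 133.0], [194.0, 517.0], [444.0, 515.0], [318.0, 110.0], [317.0, 63.0], [318.0, 279.0]]
```

View pics/c7.png

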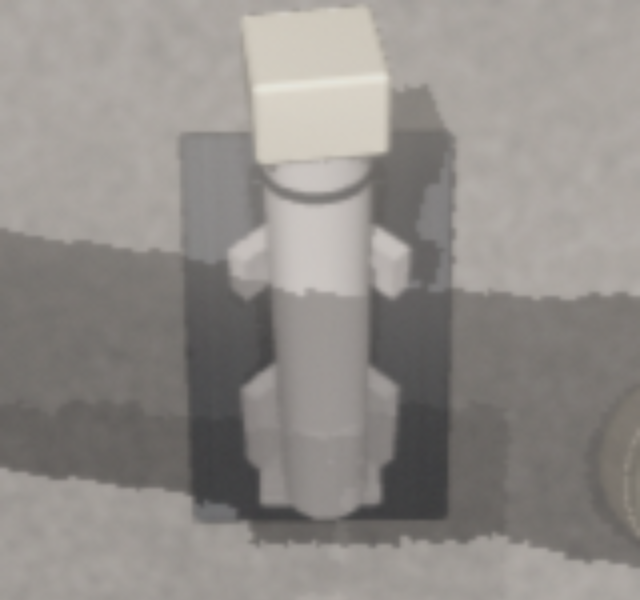

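The mid tube lies fully seated in the V. Now the side grasp in the cut-away, about 56 mm from the stop.

Request:
send_rows --rows '[{"hand":65,"x":-6.8,"y":38,"z":0,"roll":0},{"hand":65,"x":0,"y":0,"z":-40,"roll":0},{"hand":65,"x":0,"y":0,"z":-45,"roll":0},{"hand":65,"x":0,"y":0,"z":-45,"roll":0},{"hand":65,"x":0,"y":0,"z":-30,"roll":0},{"hand":65,"x":0,"y":0,"z":-15,"roll":0},{"hand":65,"x":0,"y":0,"z":0,"roll":0},{"hand":65,"x":0,"y":0,"z":0,"roll":0}]'

```text
time: 11.95
position: [0.5401, 0.0767, 0.1589]
tool_rot: [1.977, 2.44, 0.003]
ft_force: [0.3, 0.4, 0.4]
grip_width: 0.749
grip_force: 0.0
```

Request:
send_rows --rows '[{"hand":65,"x":0.5,"y":-6,"z":0,"roll":0},{"hand":65,"x":0,"y":0,"z":-6,"roll":0},{"hand":65,"x":0,"y":0,"z":-6,"roll":0},{"hand":65,"x":0,"y":0,"z":0,"roll":0},{"hand":15,"x":0,"y":0,"z":0,"roll":0},{"hand":15,"x":0,"y":0,"z":0,"roll":0},{"hand":15,"x":0,"y":0,"z":0,"roll":0},{"hand":15,"x":0,"y":0,"z":0,"roll":0},{"hand":15,"x":0,"y":0,"z":0,"roll":0},{"hand":15,"x":0,"y":0,"z":0,"roll":0}]' --force 20

```text
time: 12.95
position: [0.5399, 0.07, 0.1456]
tool_rot: [1.978, 2.44, 0.0]
ft_force: [0.4, -0.4, 0.3]
grip_width: 0.296
grip_force: 20.1
```

Request:
send_rows --rows '[{"hand":15,"x":0,"y":0,"z":0,"roll":0},{"hand":15,"x":0,"y":0,"z":0,"roll":0}]'

```text
time: 13.15
position: [0.5398, 0.07, 0.1456]
tool_rot: [1.978, 2.44, 0.0]
ft_force: [1.4, 0.3, -1.0]
grip_width: 0.294
grip_force: 20.0
```

The tube's side is gripped (25.6 mm). Lift it out and carry it over the middle compartment, turning the tube lengthwise.

Request:
send_rows --rows '[{"hand":15,"x":0,"y":0,"z":15,"roll":0},{"hand":15,"x":0,"y":0,"z":30,"roll":0},{"hand":15,"x":0,"y":0,"z":40,"roll":0},{"hand":15,"x":0,"y":0,"z":35,"roll":0},{"hand":15,"x":2.9,"y":-31.8,"z":0,"roll":8.2},{"hand":15,"x":2.9,"y":-31.8,"z":0,"roll":8.2},{"hand":15,"x":2.9,"y":-31.8,"z":0,"roll":8.2},{"hand":15,"x":2.9,"y":-31.8,"z":0,"roll":8.2},{"hand":15,"x":2.9,"y":-31.8,"z":0,"roll":8.2},{"hand":15,"x":2.9,"y":-31.8,"z":0,"roll":8.2}]'

```text
time: 14.15
position: [0.557, -0.122, 0.2666]
tool_rot: [0.773, 3.044, 0.001]
ft_force: [0.3, 0.4, -0.6]
grip_width: 0.296
grip_force: 20.0
```

Request:
send_rows --rows '[{"hand":15,"x":2.9,"y":-31.8,"z":0,"roll":8.2},{"hand":15,"x":2.9,"y":-31.8,"z":0,"roll":8.2},{"hand":15,"x":2.9,"y":-31.8,"z":0,"roll":8.2},{"hand":15,"x":2.9,"y":-31.8,"z":0,"roll":8.2},{"hand":15,"x":0,"y":0,"z":0,"roll":0},{"hand":15,"x":0,"y":0,"z":0,"roll":0},{"hand":15,"x":0,"y":0,"z":0,"roll":0}]'

```text
time: 14.85
position: [0.569, -0.2465, 0.2658]
tool_rot: [-0.109, 3.139, 0.002]
ft_force: [0.1, -0.2, -0.1]
grip_width: 0.293
grip_force: 20.0
```

```bash
python3 - <<'E'
from h import *
s=get_state();print(s["position"],s["tool_rot"],s["ft_force"],s["grip_width"]*87)
im,c=snap("wrist","w8")
hsv=cv2.cvtColor(im,cv2.COLOR_BGR2HSV);m=((hsv[...,1]<55)&(hsv[...,2]>150)).astype(np.uint8);m[225:]=0
for k in cv2.findContours(m,0,2)[0]:
    if cv2.contourArea(k)>300: print(cv2.boundingRect(k),cv2.contourArea(k))
E
```

```text
[ 0.56900292 -0.24647283  0.2658283 ] [-1.09178756e-01  3.13941486e+00  2.01566560e-03] [ 0.05156378 -0.20222942 -0.07428781] 25.45404422935519
(288, 196, 63, 29) 1001.5
(106, 109, 84, 116) 4601.5
(0, 99, 83, 122) 7863.5
(266, 80, 113, 124) 11751.0
(434, 0, 206, 225) 25947.5
(125, 0, 345, 36) 7832.0
```

The tube is still held at about 45° (blob 113 px wide, as expected). Lower it until the foot nearly touches the floor.

Request:
send_rows --rows '[{"hand":15,"x":0,"y":-1,"z":-40,"roll":0},{"hand":15,"x":0,"y":0,"z":-45,"roll":0},{"hand":15,"x":0,"y":0,"z":-40,"roll":0},{"hand":15,"x":0,"y":0,"z":-15,"roll":0},{"hand":15,"x":0,"y":0,"z":-6,"roll":0},{"hand":15,"x":0,"y":0,"z":0,"roll":0},{"hand":15,"x":0,"y":0,"z":0,"roll":0}]' --force 12

```text
time: 15.6
position: [0.5702, -0.2494, 0.1218]
tool_rot: [-0.109, 3.136, -0.002]
ft_force: [-0.2, -0.4, -1.0]
grip_width: 0.294
grip_force: 12.0
```

Request:
send_rows --rows '[{"hand":15,"x":0,"y":0,"z":-6.5,"roll":0},{"hand":15,"x":-6,"y":-0.4,"z":-5,"roll":0},{"hand":15,"x":-6,"y":-0.4,"z":-5,"roll":0},{"hand":15,"x":-4.5,"y":-0.3,"z":-6,"roll":0},{"hand":15,"x":-4.5,"y":-0.3,"z":-6,"roll":0},{"hand":15,"x":0,"y":0,"z":0,"roll":0},{"hand":15,"x":0,"y":0,"z":0,"roll":0}]'

```text
time: 16.3
position: [0.5472, -0.2503, 0.0905]
tool_rot: [0.108, -3.139, -0.001]
ft_force: [0.1, -0.0, -0.7]
grip_width: 0.293
grip_force: 12.0
```

Request:
send_rows --rows '[{"hand":15,"x":-3,"y":-0.2,"z":-4,"roll":0},{"hand":15,"x":-2,"y":-0.2,"z":-4,"roll":0},{"hand":15,"x":0,"y":0,"z":-1,"roll":0},{"hand":15,"x":0,"y":0,"z":0,"roll":0},{"hand":15,"x":0,"y":0,"z":0,"roll":0}]'

```text
time: 16.8
position: [0.5425, -0.2507, 0.0819]
tool_rot: [0.108, -3.139, -0.0]
ft_force: [-0.7, 0.2, 0.4]
grip_width: 0.297
grip_force: 12.0
```

```bash
python3 - <<'E'
from h import *
s=get_state();print(s["position"],s["ft_force"],s["torque"])
im,c=snap("wrist","w9")
hsv=cv2.cvtColor(im,cv2.COLOR_BGR2HSV);m=((hsv[...,1]<70)&(hsv[...,2]>130)).astype(np.uint8);m[225:]=0;m[:,:250]=0;m[:,390:]=0
for k in cv2.findContours(m,0,2)[0]:
    if cv2.contourArea(k)>300: print(cv2.boundingRect(k),cv2.contourArea(k))
p=s["position"]
for L in (74,94): print(proj(c,[[p[0]-.997*L/1e3,p[1]-.075*L/1e3,.034],[p[0]-.997*L/1e3,p[1]-.075*L/1e3,.006+.03]]).round(0).tolist())
E
```

```text
[ 0.54250604 -0.25074758  0.08187516] [-0.71641758  0.24327583  0.4019578 ] [0.06265457 0.06585097 0.02098951]
(282, 60, 78, 165) 9897.5
[[320.0, 107.0], [320.0, 106.0]]
[[319.0, 58.0], [319.0, 57.0]]
```

It matches a flat tube (stopper end at row 60 against 58 predicted). Open only to 38 mm to stay inside the dividers, then rise.

Request:
send_rows --rows '[{"hand":32,"x":0,"y":0,"z":0,"roll":0},{"hand":36,"x":0,"y":0,"z":0,"roll":0},{"hand":37,"x":0,"y":0,"z":0,"roll":0},{"hand":37,"x":0,"y":0,"z":0,"roll":0},{"hand":37,"x":0,"y":0,"z":10,"roll":0},{"hand":37,"x":0,"y":0,"z":30,"roll":0},{"hand":37,"x":0,"y":0,"z":45,"roll":0},{"hand":60,"x":0,"y":0,"z":45,"roll":0},{"hand":60,"x":15,"y":20,"z":45,"roll":0},{"hand":60,"x":30,"y":20,"z":40,"roll":0}]'

```text
time: 17.85
position: [0.5841, -0.2143, 0.2971]
tool_rot: [-0.102, 3.137, -0.001]
ft_force: [1.3, -0.4, -0.5]
grip_width: 0.612
grip_force: 0.0
```

Request:
send_rows --rows '[{"hand":65,"x":40,"y":0,"z":20,"roll":0},{"hand":65,"x":20,"y":0,"z":10,"roll":0},{"hand":65,"x":0,"y":0,"z":0,"roll":0},{"hand":65,"x":0,"y":0,"z":0,"roll":0}]'

```text
time: 18.25
position: [0.6446, -0.2131, 0.3227]
tool_rot: [0.108, -3.139, 0.001]
ft_force: [0.1, -1.0, 0.5]
grip_width: 0.747
grip_force: 0.0
```

```bash
python3 - <<'E'
from vfit import *
s=get_state();print(s["position"],s["tool_rot"])
im,c=snap("wrist","w10")
hsv=cv2.cvtColor(im,cv2.COLOR_BGR2HSV);m=((hsv[...,1]<90)&(hsv[...,2]>120)).astype(np.uint8);m[225:]=0
for k in cv2.findContours(m,0,2)[0]:
    if cv2.contourArea(k)>200:
        r=cv2.minAreaRect(k);w=onz(c,cv2.boxPoints(r),.034)[:,:2];e=np.linalg.norm(w-np.roll(w,1,0),axis=1);print(np.round(r[0]),np.round(r[1]),w.mean(0).round(3),(e*1e3).round(0))
t=[.5244,-.251];print("centre px",proj(c,place(t,np.radians(-85.7),[(0,0,.03),(0,.075,.03),(0,-.075,.03)])).round(0).tolist())
E
```

```text
[ 0.64460333 -0.2131401   0.32271669] [ 1.07531505e-01 -3.13869008e+00  6.19178773e-04]
[292.  70.] [137.  27.] [ 0.524 -0.255] [151.  30. 151.  34.]
[354. 112.] [569. 224.] [ 0.573 -0.175] [757. 269. 636. 272.]
[ 94. 112.] [224. 188.] [ 0.595 -0.493] [272. 210. 265. 250.]
centre px [[295.0, 75.0], [296.0, 139.0], [293.0, 5.0]]
```

The mid tube lies flat and centred at (0.524, -0.255). Now the short tube.

Request:
send_rows --rows '[{"hand":70,"x":-7.8,"y":44.5,"z":0,"roll":1},{"hand":70,"x":-7.8,"y":44.5,"z":0,"roll":1},{"hand":70,"x":-7.8,"y":44.5,"z":0,"roll":1},{"hand":70,"x":-7.8,"y":44.5,"z":0,"roll":1},{"hand":70,"x":-7.8,"y":44.5,"z":0,"roll":0},{"hand":70,"x":-7.8,"y":44.5,"z":0,"roll":0},{"hand":70,"x":-7.8,"y":44.5,"z":0,"roll":0},{"hand":70,"x":-7.8,"y":44.5,"z":0,"roll":0},{"hand":70,"x":-7.8,"y":44.5,"z":0,"roll":0},{"hand":70,"x":-7.8,"y":44.5,"z":0,"roll":0}]'

```text
time: 19.3
position: [0.5656, 0.2324, 0.3226]
tool_rot: [0.215, -3.133, 0.001]
ft_force: [1.0, -0.5, -0.2]
grip_width: 0.804
grip_force: 0.0
```

Request:
send_rows --rows '[{"hand":70,"x":40,"y":44.5,"z":0,"roll":0},{"hand":70,"x":20,"y":44.5,"z":0,"roll":0},{"hand":70,"x":0,"y":0,"z":0,"roll":0},{"hand":70,"x":0,"y":0,"z":0,"roll":0}]'

```text
time: 19.7
position: [0.6197, 0.3139, 0.321]
tool_rot: [0.219, -3.131, 0.003]
ft_force: [0.6, -0.8, 1.2]
grip_width: 0.8
grip_force: 0.0
```

```bash
python3 - <<'E'
from vfit import *
s=get_state();print(s["position"],s["tool_rot"])
im,c=snap("wrist","w11")
hsv=cv2.cvtColor(im,cv2.COLOR_BGR2HSV);m=((hsv[...,1]<50)&(hsv[...,2]>170)).astype(np.uint8);m[225:]=0
print("exp",proj(c,[.551,.3245,.136]))
for k in cv2.findContours(m,0,2)[0]:
    r=cv2.minAreaRect(k)
    if 500<cv2.contourArea(k)<3000:
        w=onz(c,cv2.boxPoints(r),.136)[:,:2];e=w-np.roll(w,1,0);print(np.round(r[0]),np.round(r[1]),w.mean(0).round(4),(np.linalg.norm(e,axis=1)*1e3).round(0),np.degrees(np.arctan2(e[:,1],e[:,0])).round(1)%90)
E
```

```text
[0.6196767  0.31391249 0.3209901 ] [ 0.21933263 -3.1310126   0.00330835]
exp [[342.51729633 124.27630862]]
[183. 214.] [79. 19.] [0.6547 0.186 ] [76. 20. 75. 20.] [ 2.9 85.4  2.9 89. ]
[442. 212.] [24. 52.] [0.6184 0.4318] [24. 49. 24. 50.] [12.4  8.  14.8  8. ]
[ 85. 202.] [44. 50.] [0.6565 0.0929] [44. 47. 44. 49.] [86.2  8.  88.5  8. ]
[342. 124.] [33. 33.] [0.5514 0.3245] [29. 29. 29. 30.] [8.3 8.  9.8 8. ]
[382. 104.] [73. 37.] [0.5303 0.3568] [61. 32. 62. 33.] [10.1  8.  11.8  8. ]
[97. 78.] [48. 59.] [0.5426 0.1083] [37. 54. 36. 55.] [37.9 38.9 40.4 39.9]
```

Request:
send_rows --rows '[{"hand":70,"x":-34,"y":5.3,"z":0,"roll":0},{"hand":70,"x":-34,"y":5.3,"z":0,"roll":0},{"hand":70,"x":0,"y":0,"z":-40,"roll":0},{"hand":70,"x":0,"y":0,"z":-45,"roll":0},{"hand":70,"x":0,"y":0,"z":-30,"roll":0},{"hand":70,"x":0,"y":0,"z":0,"roll":0},{"hand":70,"x":0,"y":0,"z":0,"roll":0}]'

```text
time: 20.45
position: [0.5529, 0.3228, 0.2092]
tool_rot: [-0.214, 3.133, 0.0]
ft_force: [0.9, -0.8, 1.2]
grip_width: 0.803
grip_force: 0.0
```

Request:
send_rows --rows '[{"hand":70,"x":-1.5,"y":1.5,"z":-20,"roll":0},{"hand":70,"x":0,"y":0,"z":-12,"roll":0},{"hand":70,"x":0,"y":0,"z":0,"roll":0},{"hand":20,"x":0,"y":0,"z":0,"roll":0},{"hand":20,"x":0,"y":0,"z":0,"roll":0},{"hand":20,"x":0,"y":0,"z":0,"roll":0},{"hand":20,"x":0,"y":0,"z":0,"roll":0},{"hand":20,"x":0,"y":0,"z":0,"roll":0},{"hand":20,"x":0,"y":0,"z":0,"roll":0},{"hand":20,"x":0,"y":0,"z":0,"roll":0}]' --force 15

```text
time: 21.45
position: [0.5511, 0.326, 0.1759]
tool_rot: [-0.218, 3.134, 0.0]
ft_force: [-0.3, -0.4, 0.7]
grip_width: 0.342
grip_force: 15.0
```

Request:
send_rows --rows '[{"hand":20,"x":0,"y":0,"z":0,"roll":0},{"hand":20,"x":0,"y":0,"z":0,"roll":0}]'

```text
time: 21.65
position: [0.5511, 0.326, 0.1759]
tool_rot: [-0.218, 3.134, 0.0]
ft_force: [0.1, -0.3, 0.5]
grip_width: 0.342
grip_force: 15.0
```

Request:
send_rows --rows '[{"hand":20,"x":0,"y":0,"z":20,"roll":0},{"hand":20,"x":0,"y":0,"z":40,"roll":0},{"hand":20,"x":0,"y":0,"z":45,"roll":0},{"hand":20,"x":0,"y":0,"z":45,"roll":0},{"hand":20,"x":-0.4,"y":-26,"z":0,"roll":-7.8},{"hand":20,"x":-0.4,"y":-26,"z":0,"roll":-7.8},{"hand":20,"x":-0.4,"y":-26,"z":0,"roll":-7.8},{"hand":20,"x":-0.4,"y":-26,"z":0,"roll":-7.8},{"hand":20,"x":-0.4,"y":-26,"z":0,"roll":-7.8},{"hand":20,"x":-0.4,"y":-26,"z":0,"roll":-7.8}]'

```text
time: 22.65
position: [0.5483, 0.1689, 0.3255]
tool_rot: [-1.053, -2.959, 0.0]
ft_force: [0.6, 0.4, -1.5]
grip_width: 0.344
grip_force: 15.0
```

Request:
send_rows --rows '[{"hand":20,"x":-0.4,"y":-26,"z":0,"roll":-7.8},{"hand":20,"x":-0.4,"y":-26,"z":0,"roll":-7.8},{"hand":20,"x":-0.4,"y":-26,"z":0,"roll":-7.8},{"hand":20,"x":-0.4,"y":-26,"z":0,"roll":-7.8},{"hand":20,"x":-0.4,"y":-26,"z":0,"roll":-8},{"hand":20,"x":0,"y":0,"z":0,"roll":0},{"hand":20,"x":0,"y":0,"z":0,"roll":0}]'

```text
time: 23.35
position: [0.5465, 0.0397, 0.3257]
tool_rot: [-1.978, -2.44, -0.001]
ft_force: [-0.6, 1.0, -1.4]
grip_width: 0.341
grip_force: 15.0
```

```bash
python3 - <<'E'
from vfit import *
s=get_state();print(s["position"],s["tool_rot"],s["grip_width"]*87)
im,c=snap("wrist","w12");t=np.array([.54,.0707]);y=np.radians(102)
print("pred corners",proj(c,place(t,y,[(.065,.045,.003),(.065,-.045,.003),(-.065,.045,.003),(-.065,-.045,.003)])).round(1).tolist())
g=cv2.GaussianBlur(cv2.cvtColor(im,cv2.COLOR_BGR2GRAY),(3,3),0).astype(int)
for r in (110,190): 
    d=np.abs(np.diff(g[r-2:r+3].mean(0)));print(r,[(int(i),int(d[i])) for i in range(230,415) if d[i]>8])
for cc in (300,345):
    d=np.abs(np.diff(g[:,cc-2:cc+3].mean(1)));print(cc,[(int(i),int(d[i])) for i in range(40,215) if d[i]>8])
E
```

```text
[0.54650446 0.03973757 0.32570294] [-1.97767490e+00 -2.44030434e+00 -5.52512838e-04] 29.646427869089734
pred corners [[284.5, 99.2], [353.2, 99.2], [287.2, 195.8], [350.7, 195.7]]
110 [(283, 10), (284, 11), (353, 11), (354, 19), (355, 11)]
190 [(285, 11), (286, 21), (287, 16), (297, 10), (298, 11), (302, 8), (303, 23), (304, 28), (305, 14), (333, 17), (334, 28), (335, 20), (351, 16), (352, 12), (406, 8), (409, 11), (410, 22), (411, 20), (412, 9)]
300 [(97, 10), (98, 18), (126, 10), (127, 15), (128, 16), (129, 9), (131, 20), (132, 17), (140, 9), (141, 16), (142, 15), (161, 8), (162, 14), (163, 13), (196, 21), (197, 29), (198, 17)]
345 [(97, 11), (98, 20), (196, 17), (197, 32), (198, 28), (199, 11)]
```

The V-rest hasn't moved. Lower into the stop and tilt.

Request:
send_rows --rows '[{"hand":20,"x":0,"y":0,"z":-45,"roll":0},{"hand":20,"x":0,"y":0,"z":-40,"roll":0},{"hand":20,"x":0,"y":0,"z":-10,"roll":0},{"hand":20,"x":0,"y":0,"z":-6,"roll":0},{"hand":20,"x":0,"y":0,"z":0,"roll":0},{"hand":20,"x":0,"y":0,"z":0,"roll":0}]' --force 10

```text
time: 24.0
position: [0.5478, 0.0404, 0.2267]
tool_rot: [1.976, 2.44, 0.004]
ft_force: [-0.5, 0.1, 0.2]
grip_width: 0.343
grip_force: 10.0
```

Request:
send_rows --rows '[{"hand":20,"x":-1,"y":0,"z":-5,"roll":0},{"hand":20,"x":0,"y":0,"z":-2,"roll":0},{"hand":20,"x":-2.2,"y":10.1,"z":-1.3,"roll":0},{"hand":20,"x":-2.2,"y":10.1,"z":-1.3,"roll":0},{"hand":20,"x":-2.1,"y":9.7,"z":-3.7,"roll":0},{"hand":20,"x":-2.1,"y":9.7,"z":-3.7,"roll":0},{"hand":20,"x":0,"y":0,"z":0,"roll":0},{"hand":20,"x":0,"y":0,"z":0,"roll":0}]'

```text
time: 24.8
position: [0.5366, 0.0803, 0.2072]
tool_rot: [-1.976, -2.441, 0.001]
ft_force: [1.0, 1.4, 0.9]
grip_width: 0.345
grip_force: 10.0
```

Request:
send_rows --rows '[{"hand":20,"x":-1.9,"y":9,"z":-6.2,"roll":0},{"hand":20,"x":-1.9,"y":9,"z":-6.2,"roll":0},{"hand":20,"x":-1.7,"y":7.8,"z":-8.2,"roll":0},{"hand":20,"x":-1.7,"y":7.8,"z":-8.2,"roll":0},{"hand":20,"x":0,"y":0,"z":0,"roll":0},{"hand":20,"x":0,"y":0,"z":0,"roll":0}]'

```text
time: 25.4
position: [0.5291, 0.1132, 0.1783]
tool_rot: [-1.977, -2.44, 0.003]
ft_force: [-0.2, -0.4, -0.3]
grip_width: 0.346
grip_force: 10.0
```

Request:
send_rows --rows '[{"hand":45,"x":0,"y":0,"z":0,"roll":0},{"hand":65,"x":0,"y":0,"z":0,"roll":0},{"hand":65,"x":0,"y":0,"z":0,"roll":0},{"hand":65,"x":0,"y":0,"z":10,"roll":0},{"hand":65,"x":0,"y":0,"z":40,"roll":0},{"hand":65,"x":0,"y":0,"z":45,"roll":0},{"hand":65,"x":6,"y":-25,"z":45,"roll":0},{"hand":65,"x":6,"y":-25,"z":15,"roll":0},{"hand":65,"x":6,"y":-25,"z":0,"roll":0},{"hand":65,"x":0,"y":0,"z":0,"roll":0}]'

```text
time: 26.4
position: [0.5484, 0.0342, 0.3345]
tool_rot: [1.985, 2.431, 0.002]
ft_force: [-0.7, -0.6, -0.3]
grip_width: 0.751
grip_force: 0.0
```

```bash
python3 - <<'E'
from vfit import *
s=get_state();print(s["position"],s["tool_rot"],s["ft_force"])
im,c=snap("wrist","w13")
t=np.array([.54,.0707]);y=np.radians(102);k=.7071
ax=lambda s,n,l=0:(-.04+k*s-k*n,l,.045+k*s+k*n)
P=place(t,y,[ax(.130,.015,.015),ax(.130,.015,-.015),ax(.110,.015,.015),ax(.110,.015,-.015),ax(.130,-.015,.015),ax(.130,-.015,-.015)])
print("pred stopper corners",proj(c,P).round(0).tolist())
hsv=cv2.cvtColor(im,cv2.COLOR_BGR2HSV);m=((hsv[...,2]>190)).astype(np.uint8);m[225:]=0;m[:,:280]=0;m[:,370:]=0
for q in cv2.findContours(m,0,2)[0]:
    if cv2.contourArea(q)>300: print(cv2.boundingRect(q),cv2.contourArea(q))
print("pred base",proj(c,place(t,y,[(.065,.045,.003),(.065,-.045,.003),(-.065,.045,.003),(-.065,-.045,.003)])).round(0).tolist())
g=cv2.GaussianBlur(cv2.cvtColor(im,cv2.COLOR_BGR2GRAY),(3,3),0).astype(int)
for r in (110,185): 
    d=np.abs(np.diff(g[r-2:r+3].mean(0)));print(r,[(int(i),int(d[i])) for i in range(260,390) if d[i]>8])
cv2.imwrite("pics/c8.png",cv2.resize(im[60:220,240:400],(480,480)))
E
```

```text
[0.5484164  0.03418838 0.33452152] [1.98451310e+00 2.43121450e+00 1.62121226e-03] [-0.74578296 -0.56857396 -0.33987768]
pred stopper corners [[300.0, 108.0], [334.0, 108.0], [301.0, 124.0], [333.0, 124.0], [301.0, 85.0], [333.0, 85.0]]
(300, 86, 36, 43) 1089.0
pred base [[283.0, 95.0], [351.0, 94.0], [287.0, 190.0], [349.0, 190.0]]
110 [(282, 10), (283, 12), (301, 11), (302, 18), (303, 22), (304, 17), (334, 19), (335, 34), (336, 28), (337, 11), (350, 10), (351, 21), (352, 16)]
185 [(284, 9), (285, 21), (286, 20), (302, 22), (303, 30), (304, 16), (331, 12), (332, 24), (333, 23), (334, 10), (349, 11), (350, 15), (351, 8)]
```

View pics/c8.png

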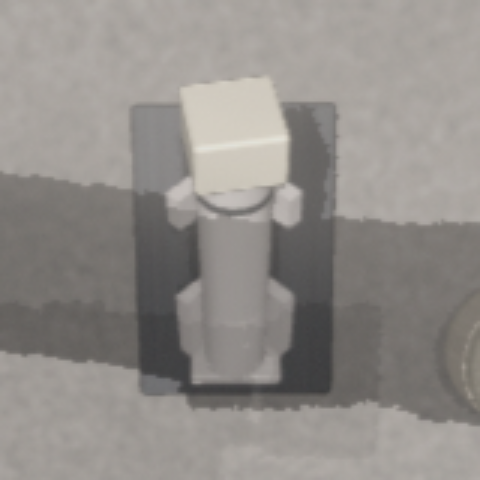

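The short tube is seated too (stopper at rows 86–129, as predicted). Side grasp at s≈51 mm next.

Request:
send_rows --rows '[{"hand":65,"x":-6.3,"y":28.7,"z":0,"roll":0},{"hand":65,"x":0,"y":0,"z":-40,"roll":0},{"hand":65,"x":0,"y":0,"z":-45,"roll":0},{"hand":65,"x":0,"y":0,"z":-45,"roll":0},{"hand":65,"x":0,"y":0,"z":-30,"roll":0},{"hand":65,"x":0,"y":0,"z":-15,"roll":0},{"hand":65,"x":0,"y":0,"z":0,"roll":0},{"hand":65,"x":0,"y":0,"z":0,"roll":0}]'

```text
time: 27.25
position: [0.5422, 0.0684, 0.1587]
tool_rot: [1.977, 2.44, 0.002]
ft_force: [0.5, -0.5, 0.8]
grip_width: 0.749
grip_force: 0.0
```

Request:
send_rows --rows '[{"hand":65,"x":-1.4,"y":-1.5,"z":0,"roll":0},{"hand":65,"x":0,"y":0,"z":-7,"roll":0},{"hand":65,"x":0,"y":0,"z":-7,"roll":0},{"hand":65,"x":0,"y":0,"z":0,"roll":0},{"hand":15,"x":0,"y":0,"z":0,"roll":0},{"hand":15,"x":0,"y":0,"z":0,"roll":0},{"hand":15,"x":0,"y":0,"z":0,"roll":0},{"hand":15,"x":0,"y":0,"z":0,"roll":0},{"hand":15,"x":0,"y":0,"z":0,"roll":0},{"hand":15,"x":0,"y":0,"z":0,"roll":0}]' --force 20

```text
time: 28.25
position: [0.5411, 0.0663, 0.144]
tool_rot: [1.977, 2.439, 0.004]
ft_force: [2.8, 0.4, 0.2]
grip_width: 0.294
grip_force: 20.1
```

Request:
send_rows --rows '[{"hand":15,"x":0,"y":0,"z":0,"roll":0},{"hand":15,"x":0,"y":0,"z":0,"roll":0}]'

```text
time: 28.45
position: [0.541, 0.0663, 0.144]
tool_rot: [1.977, 2.439, 0.003]
ft_force: [4.2, -0.2, 0.2]
grip_width: 0.293
grip_force: 20.0
```

Request:
send_rows --rows '[{"hand":15,"x":0,"y":0,"z":15,"roll":0},{"hand":15,"x":0,"y":0,"z":30,"roll":0},{"hand":15,"x":0,"y":0,"z":40,"roll":0},{"hand":15,"x":0,"y":0,"z":36,"roll":0},{"hand":15,"x":1.6,"y":-23.8,"z":0,"roll":8.2},{"hand":15,"x":1.6,"y":-23.8,"z":0,"roll":8.2},{"hand":15,"x":1.6,"y":-23.8,"z":0,"roll":8.2},{"hand":15,"x":1.6,"y":-23.8,"z":0,"roll":8.2},{"hand":15,"x":1.6,"y":-23.8,"z":0,"roll":8.2},{"hand":15,"x":1.6,"y":-23.8,"z":0,"roll":8.2}]'

```text
time: 29.45
position: [0.5485, -0.0772, 0.2647]
tool_rot: [-0.773, -3.043, -0.0]
ft_force: [0.5, -0.5, -0.8]
grip_width: 0.294
grip_force: 20.0
```

Request:
send_rows --rows '[{"hand":15,"x":1.6,"y":-23.8,"z":0,"roll":8.2},{"hand":15,"x":1.6,"y":-23.8,"z":0,"roll":8.2},{"hand":15,"x":1.6,"y":-23.8,"z":0,"roll":8.2},{"hand":15,"x":1.6,"y":-23.8,"z":0,"roll":8.2},{"hand":15,"x":0,"y":0,"z":0,"roll":0},{"hand":15,"x":0,"y":0,"z":0,"roll":0},{"hand":15,"x":0,"y":0,"z":0,"roll":0}]'

```text
time: 30.15
position: [0.5558, -0.1702, 0.2644]
tool_rot: [0.109, -3.139, -0.002]
ft_force: [-0.6, 0.5, -1.0]
grip_width: 0.294
grip_force: 20.0
```

```bash
python3 - <<'E'
from h import *
s=get_state();print(s["position"],s["tool_rot"],s["grip_width"]*87)
im,c=snap("wrist","w14");p=s["position"]
hsv=cv2.cvtColor(im,cv2.COLOR_BGR2HSV);m=((hsv[...,1]<55)&(hsv[...,2]>140)).astype(np.uint8);m[225:]=0;m[:,:230]=0;m[:,410:]=0
for k in cv2.findContours(m,0,2)[0]:
    if cv2.contourArea(k)>300: print(cv2.boundingRect(k),cv2.contourArea(k))
k=.7071
for a,n in((80,15),(60,15),(80,-15)):
    h=k*(a-n)/1e3;v=k*(a+n)/1e3;print("pred",proj(c,[p[0]-.997*h,p[1]-.075*h,p[2]-.0635+v]).round(0))
E
```

```text
[ 0.55577774 -0.17017016  0.26438026] [ 1.08739276e-01 -3.13880015e+00 -2.30259409e-03] 25.537027483279527
(271, 118, 101, 107) 8702.5
(230, 77, 30, 142) 3214.0
(230, 0, 180, 152) 8285.5
pred [[321. 194.]]
pred [[321. 224.]]
pred [[320. 122.]]
```

The tilt is as expected (top edge at row 118 against 122 predicted). Lower and lay it down.

Request:
send_rows --rows '[{"hand":15,"x":1,"y":-1,"z":-40,"roll":0},{"hand":15,"x":0,"y":0,"z":-45,"roll":0},{"hand":15,"x":0,"y":0,"z":-40,"roll":0},{"hand":15,"x":0,"y":0,"z":-15,"roll":0},{"hand":15,"x":0,"y":0,"z":-6,"roll":0},{"hand":15,"x":0,"y":0,"z":0,"roll":0},{"hand":15,"x":0,"y":0,"z":0,"roll":0}]' --force 12

```text
time: 30.9
position: [0.5584, -0.173, 0.1206]
tool_rot: [-0.108, 3.136, -0.001]
ft_force: [-0.2, 0.4, -1.2]
grip_width: 0.292
grip_force: 12.0
```

Request:
send_rows --rows '[{"hand":15,"x":0,"y":0,"z":-5,"roll":0},{"hand":15,"x":-5.4,"y":-0.4,"z":-4.2,"roll":0},{"hand":15,"x":-5.4,"y":-0.4,"z":-4.2,"roll":0},{"hand":15,"x":-4,"y":-0.3,"z":-5.4,"roll":0},{"hand":15,"x":-4,"y":-0.3,"z":-5.4,"roll":0},{"hand":15,"x":0,"y":0,"z":0,"roll":0},{"hand":15,"x":0,"y":0,"z":0,"roll":0}]'

```text
time: 31.6
position: [0.5376, -0.1741, 0.0938]
tool_rot: [0.108, -3.139, -0.001]
ft_force: [-0.1, -0.5, -0.7]
grip_width: 0.292
grip_force: 12.0
```

Request:
send_rows --rows '[{"hand":15,"x":-2.5,"y":-0.2,"z":-4,"roll":0},{"hand":15,"x":-2,"y":-0.2,"z":-4,"roll":0},{"hand":15,"x":0,"y":0,"z":-1,"roll":0},{"hand":15,"x":0,"y":0,"z":0,"roll":0},{"hand":15,"x":0,"y":0,"z":0,"roll":0},{"hand":15,"x":0,"y":0,"z":0,"roll":0}]'

```text
time: 32.2
position: [0.5335, -0.1745, 0.0852]
tool_rot: [0.108, -3.139, -0.0]
ft_force: [-0.5, 1.3, -1.0]
grip_width: 0.296
grip_force: 12.0
```

Request:
send_rows --rows '[{"hand":32,"x":0,"y":0,"z":0,"roll":0},{"hand":36,"x":0,"y":0,"z":0,"roll":0},{"hand":37,"x":0,"y":0,"z":0,"roll":0},{"hand":37,"x":0,"y":0,"z":0,"roll":0},{"hand":37,"x":0,"y":0,"z":10,"roll":0},{"hand":37,"x":0,"y":0,"z":30,"roll":0},{"hand":37,"x":0,"y":0,"z":45,"roll":0},{"hand":60,"x":15,"y":0,"z":45,"roll":0},{"hand":60,"x":20,"y":0,"z":45,"roll":0},{"hand":60,"x":30,"y":0,"z":40,"roll":0}]'

```text
time: 33.2
position: [0.5984, -0.1753, 0.3043]
tool_rot: [-0.106, 3.137, 0.0]
ft_force: [1.0, 0.3, -0.2]
grip_width: 0.611
grip_force: 0.0
```

Request:
send_rows --rows '[{"hand":40,"x":40,"y":0,"z":20,"roll":0},{"hand":20,"x":10,"y":0,"z":5,"roll":0},{"hand":0,"x":0,"y":0,"z":0,"roll":0},{"hand":0,"x":0,"y":0,"z":0,"roll":0}]'

```text
time: 33.6
position: [0.6478, -0.1749, 0.325]
tool_rot: [0.107, -3.138, 0.0]
ft_force: [-0.8, 0.8, -0.5]
grip_width: 0.412
grip_force: 0.0
```

```bash
python3 - <<'E'
from vfit import *
s=get_state();print(s["position"],s["tool_rot"])
im,c=snap("wrist","w15")
hsv=cv2.cvtColor(im,cv2.COLOR_BGR2HSV);m=((hsv[...,1]<90)&(hsv[...,2]>120)).astype(np.uint8);m[225:]=0
for k in cv2.findContours(m,0,2)[0]:
    if 200<cv2.contourArea(k)<9000:
        r=cv2.minAreaRect(k);w=onz(c,cv2.boxPoints(r),.034)[:,:2];e=np.linalg.norm(w-np.roll(w,1,0),axis=1);print(np.round(r[0]),np.round(r[1]),w.mean(0).round(3),(e*1e3).round(0))
b=((hsv[...,0]>100)&(hsv[...,0]<130)&(hsv[...,1]>110)).astype(np.uint8);b[225:]=0
k=max(cv2.findContours(b,0,2)[0],key=cv2.contourArea);h=cv2.approxPolyDP(cv2.convexHull(k),3,True)[:,0];print(h.tolist(),onz(c,h,.045)[:,:2].round(3).tolist())
# lid edge in top
print("lid edge pred for 1.6 in top")
ct=get_calibration("top");t=[.5244,-.251];y=np.radians(-85.7)
for a in(1.5,1.6,1.7): 
    X=.126-.252*np.cos(a);Z=.0455+.252*np.sin(a);print(a,proj(ct,place(t,y,[(X,-.115,Z),(X,.115,Z)])).round(0).tolist())
E
```

```text
[ 0.64784411 -0.17492644  0.32497521] [ 1.07136703e-01 -3.13844703e+00  3.03817959e-04]
[324.  66.] [120.  27.] [ 0.518 -0.179] [132.  30. 132.  33.]
[260.  67.] [135.  30.] [ 0.525 -0.253] [148.  34. 148.  37.]
[[369, 0], [367, 167], [167, 173], [141, 0]] [[0.447, -0.134], [0.629, -0.117], [0.654, -0.365], [0.464, -0.383]]
lid edge pred for 1.6 in top
1.5 [[465.0, 240.0], [451.0, 147.0]]
1.6 [[476.0, 239.0], [461.0, 147.0]]
1.7 [[486.0, 238.0], [471.0, 146.0]]
```

Both tubes lie flat in their own compartments. Next, close the fingers and go over the lid to behind it.

Request:
send_rows --rows '[{"hand":0,"x":0,"y":0,"z":48,"roll":0},{"hand":0,"x":0,"y":0,"z":47,"roll":0},{"hand":0,"x":-9.8,"y":-25.9,"z":0,"roll":-8.2},{"hand":0,"x":-9.8,"y":-25.9,"z":0,"roll":-8.2},{"hand":0,"x":-9.8,"y":-25.9,"z":0,"roll":-8.2},{"hand":0,"x":-9.8,"y":-25.9,"z":0,"roll":-8.2},{"hand":0,"x":-9.8,"y":-25.9,"z":0,"roll":-8.2},{"hand":0,"x":-9.8,"y":-25.9,"z":0,"roll":-8.2},{"hand":0,"x":-9.8,"y":-25.9,"z":0,"roll":-8.2},{"hand":0,"x":-9.8,"y":-25.9,"z":0,"roll":-8.2}]'

```text
time: 34.65
position: [0.5683, -0.3828, 0.4201]
tool_rot: [-1.619, -2.691, -0.002]
ft_force: [0.4, 0.5, -0.1]
grip_width: 0.007
grip_force: 0.0
```

Request:
send_rows --rows '[{"hand":0,"x":-9.8,"y":-25.9,"z":0,"roll":-8.2},{"hand":0,"x":-9.8,"y":-25.9,"z":0,"roll":-8.2},{"hand":0,"x":-9.8,"y":-25.9,"z":0,"roll":-8},{"hand":0,"x":0,"y":0,"z":0,"roll":0},{"hand":0,"x":0,"y":0,"z":0,"roll":0}]'

```text
time: 35.15
position: [0.5393, -0.46, 0.42]
tool_rot: [-2.145, -2.294, -0.001]
ft_force: [-0.1, 1.2, -0.6]
grip_width: 0.006
grip_force: 0.0
```

```bash
python3 - <<'E'
from vfit import *
s=get_state();print(s["position"],s["tool_rot"],s["joint_positions"].round(2),s["ft_force"])
im,c=snap("wrist","w16");top=get_image("top");cv2.imwrite("pics/top2.png",top)
cv2.imwrite("pics/c9.png",np.hstack([cv2.resize(im,(480,300)),cv2.resize(top[130:260,340:520],(320,231)) if 0 else cv2.resize(top[130:255,350:483],(320,300),interpolation=2)]))
t=[.5244,-.251];y=np.radians(-85.7)
for a in(1.5,1.6,1.7): 
    X=.126-.252*np.cos(a);Z=.0455+.252*np.sin(a);print(a,(proj(c,place(t,y,[(X,-.115,Z),(X,.115,Z)]))*.75).round(0).tolist())
E
```

```text
[ 0.53928686 -0.45998744  0.41996445] [-2.14466579e+00 -2.29416927e+00 -1.20239648e-03] [ 0.16  0.54  0.87  1.07 -0.41  1.7   0.97] [-0.0940946   1.17358933 -0.57433881]
1.5 [[110.0, 52.0], [369.0, 50.0]]
1.6 [[114.0, 82.0], [366.0, 80.0]]
1.7 [[118.0, 110.0], [361.0, 108.0]]
```

View pics/c9.png

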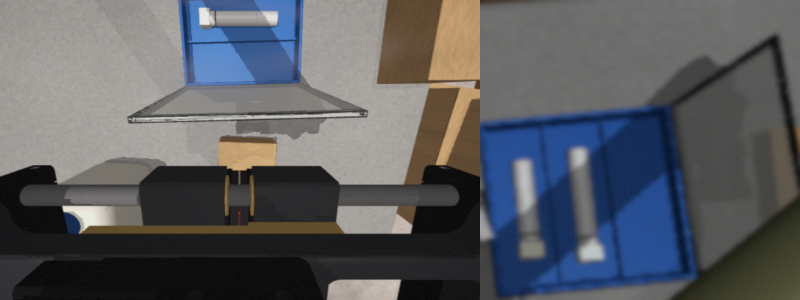

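The picture shows the lid's free edge at row 118, so the lid is at about 1.73 rad. The tool is behind it and both tubes lie in the case. Next I'll compute the arc deltas.

```bash
python3 - <<'E'
import numpy as np
a=np.radians(np.r_[98,np.arange(94,-1,-5.875)]);r=.21
X=.126-r*np.cos(a)+.006*np.sin(a)+.0095;Z=.0455+r*np.sin(a)+.006*np.cos(a)+.070
w=np.c_[.5244+X*.075,-.251-X*.997,Z];print(w[0].round(4),w[-1].round(4));print((np.diff(w,axis=0)*1e3).round(1).tolist())
E
```

```text
[ 0.5372 -0.4212  0.3226] [ 0.5188 -0.1767  0.1215]
[[-1.1, 14.5, 1.9], [-1.6, 21.4, 1.0], [-1.6, 21.4, -1.2], [-1.6, 21.2, -3.4], [-1.6, 20.7, -5.5], [-1.5, 20.1, -7.6], [-1.4, 19.2, -9.7], [-1.4, 18.1, -11.6], [-1.3, 16.8, -13.4], [-1.2, 15.4, -15.0], [-1.0, 13.7, -16.5], [-0.9, 12.0, -17.9], [-0.8, 10.1, -19.0], [-0.6, 8.1, -19.9], [-0.5, 6.0, -20.7], [-0.3, 3.9, -21.2], [-0.1, 1.7, -21.5]]
```

Request:
send_rows --rows '[{"hand":0,"x":0,"y":0,"z":-40,"roll":0},{"hand":0,"x":0,"y":0,"z":-40,"roll":0},{"hand":0,"x":0,"y":0,"z":-20,"roll":0},{"hand":0,"x":0,"y":0,"z":0,"roll":0},{"hand":0,"x":-1,"y":15,"z":0,"roll":0},{"hand":0,"x":0,"y":0,"z":0,"roll":0}]'

```text
time: 35.85
position: [0.5415, -0.4424, 0.3221]
tool_rot: [2.138, 2.3, 0.004]
ft_force: [0.3, 0.5, 1.2]
grip_width: 0.007
grip_force: 0.0
```

Request:
send_rows --rows '[{"hand":0,"x":-2,"y":10,"z":0,"roll":0},{"hand":0,"x":-2,"y":11,"z":0,"roll":0},{"hand":0,"x":-1,"y":14.5,"z":1.9,"roll":0},{"hand":0,"x":-1.6,"y":21.4,"z":1,"roll":0},{"hand":0,"x":-1.6,"y":21.4,"z":-1.2,"roll":0},{"hand":0,"x":-1.6,"y":21.2,"z":-3.4,"roll":0},{"hand":0,"x":-1.6,"y":20.7,"z":-5.5,"roll":0},{"hand":0,"x":0,"y":0,"z":0,"roll":0}]'

```text
time: 36.65
position: [0.529, -0.3208, 0.3129]
tool_rot: [-2.137, -2.3, -0.004]
ft_force: [0.1, 0.5, -0.1]
grip_width: 0.005
grip_force: 0.0
```

Request:
send_rows --rows '[{"hand":0,"x":-1.5,"y":20.1,"z":-7.6,"roll":0},{"hand":0,"x":-1.4,"y":19.2,"z":-9.7,"roll":0},{"hand":0,"x":-1.4,"y":18.1,"z":-11.6,"roll":0},{"hand":0,"x":-1.3,"y":16.8,"z":-13.4,"roll":0},{"hand":0,"x":-1.2,"y":15.4,"z":-15,"roll":0},{"hand":0,"x":0,"y":0,"z":0,"roll":0}]'

```text
time: 37.25
position: [0.5212, -0.2326, 0.2544]
tool_rot: [-2.138, -2.297, -0.0]
ft_force: [-0.3, 0.7, -0.4]
grip_width: 0.001
grip_force: 0.0
```

Request:
send_rows --rows '[{"hand":0,"x":-1,"y":13.7,"z":-16.5,"roll":0},{"hand":0,"x":-0.9,"y":12,"z":-17.9,"roll":0},{"hand":0,"x":-0.8,"y":10.1,"z":-19,"roll":0},{"hand":0,"x":-0.6,"y":8.1,"z":-19.9,"roll":0},{"hand":0,"x":-0.5,"y":6,"z":-20.7,"roll":0}]'

```text
time: 37.75
position: [0.5186, -0.186, 0.1625]
tool_rot: [2.143, 2.294, 0.002]
ft_force: [0.5, -0.6, 0.6]
grip_width: 0.008
grip_force: 0.4
```

```bash
python3 - <<'E'
from vfit import *
s=get_state();print(s["position"],s["ft_force"],s["torque"])
im,c=snap("wrist","w17")
t=[.5244,-.251];y=np.radians(-85.7)
for a in(.2,.3,.4,1.4): 
    X=.126-.252*np.cos(a);Z=.0455+.252*np.sin(a)
    print(a,(proj(c,place(t,y,[(X,-.115,Z),(X,0,Z),(X,.115,Z)]))).round(0).tolist())
g=cv2.GaussianBlur(cv2.cvtColor(im,cv2.COLOR_BGR2GRAY),(3,3),0).astype(int)
for cc in (230,410):
    v=g[:225,cc-2:cc+3].mean(1);d=np.abs(np.diff(v));print(cc,[(int(i),int(v[i]),int(d[i])) for i in range(5,222) if d[i]>12])
E
```

```text
[ 0.51862503 -0.18601289  0.16247061] [ 0.50250451 -0.64038846  0.60968965] [-0.24406002 -0.0039782   0.04288576]
0.2 [[99.0, 144.0], [320.0, 143.0], [541.0, 141.0]]
0.3 [[63.0, 162.0], [321.0, 160.0], [577.0, 158.0]]
0.4 [[17.0, 193.0], [321.0, 191.0], [625.0, 188.0]]
1.4 [[-1992.0, 4689.0], [377.0, 4622.0], [2695.0, 4555.0]]
230 [(130, 166, 13), (131, 152, 23), (132, 128, 26), (133, 102, 22), (135, 77, 15), (136, 92, 12), (139, 104, 15), (149, 76, 20), (150, 56, 18), (164, 30, 24), (165, 54, 60), (166, 115, 63), (167, 178, 25), (219, 202, 29), (220, 173, 70), (221, 102, 58)]
410 [(106, 144, 15), (128, 104, 22), (160, 62, 43), (161, 106, 60), (162, 166, 31), (219, 202, 29), (220, 172, 70), (221, 102, 57)]
```

The lid's dark edging is at about row 160, so it is following the fingers at about 0.25 rad. Press it fully shut.

Request:
send_rows --rows '[{"hand":0,"x":-0.3,"y":3.9,"z":-18,"roll":0},{"hand":0,"x":-0.1,"y":1.7,"z":-12,"roll":0},{"hand":0,"x":0,"y":0,"z":-8,"roll":0},{"hand":0,"x":0,"y":0,"z":0,"roll":0},{"hand":0,"x":0,"y":0,"z":0,"roll":0}]'

```text
time: 38.3
position: [0.5177, -0.1797, 0.1242]
tool_rot: [2.144, 2.296, 0.0]
ft_force: [-0.3, 0.4, 0.1]
grip_width: 0.005
grip_force: 0.0
```

Request:
send_rows --rows '[{"hand":0,"x":0,"y":0,"z":-2,"roll":0},{"hand":0,"x":0,"y":0,"z":-2,"roll":0},{"hand":0,"x":0,"y":0,"z":-2,"roll":0},{"hand":0,"x":0,"y":0,"z":0,"roll":0}]'

```text
time: 38.7
position: [0.5182, -0.1798, 0.1213]
tool_rot: [-2.144, -2.296, -0.004]
ft_force: [-7.9, 2.3, 24.6]
grip_width: 0.0
grip_force: 12.5
```

Contact at z = 0.1213 with 25 N upward, so the lid is down on the rim. Rise and measure the lid and turnbutton.

Request:
send_rows --rows '[{"hand":0,"x":0,"y":0,"z":20,"roll":0},{"hand":0,"x":0,"y":0,"z":45,"roll":0},{"hand":20,"x":0,"y":0,"z":45,"roll":0},{"hand":45,"x":0,"y":0,"z":40,"roll":0},{"hand":45,"x":0,"y":0,"z":0,"roll":0},{"hand":45,"x":0,"y":0,"z":0,"roll":0}]'

```text
time: 39.3
position: [0.5179, -0.1792, 0.2688]
tool_rot: [2.142, 2.296, 0.004]
ft_force: [-0.3, -0.3, -0.2]
grip_width: 0.279
grip_force: 0.0
```

```bash
python3 - <<'E'
from vfit import *
s=get_state();print(s["position"],s["tool_rot"],s["ft_force"])
im,c=snap("wrist","w18");hsv=cv2.cvtColor(im,cv2.COLOR_BGR2HSV)
pv=proj(c,[.514,-.1055,.0705])[0];print("pivot px",pv.round(0))
x0,y0=int(pv[0])-65,int(pv[1])-50;sub=hsv[max(y0,0):y0+100,x0:x0+130]
m=((sub[...,1]<45)&(sub[...,2]>165)).astype(np.uint8)
for k in cv2.findContours(m,0,2)[0]:
    if cv2.contourArea(k)>150:
        r=cv2.minAreaRect(k);b=cv2.boxPoints(r)+[x0,max(y0,0)];w=onz(c,b,.0705)[:,:2];e=w-np.roll(w,1,0);n=np.linalg.norm(e,axis=1);i=n.argmax();print(w.mean(0).round(4),(n*1e3).round(0),np.degrees(np.arctan2(e[i,1],e[i,0])).round(1),cv2.contourArea(k))
t=[.5244,-.251];y=np.radians(-85.7)
for a in(0,.03): 
    X=.126-.252*np.cos(a);Z=.0515+.252*np.sin(a);print(a,proj(c,place(t,y,[(X,-.1,Z),(X,.1,Z)])).round(1).tolist())
g=cv2.GaussianBlur(cv2.cvtColor(im,cv2.COLOR_BGR2GRAY),(3,3),0).astype(int)
for P in proj(c,place(t,y,[(-.126,-.08,.0515),(-.126,.08,.0515)])):
    cc=int(P[0]);v=g[:225,cc-2:cc+3].mean(1);d=np.abs(np.diff(v));print(P.round(1),[(int(i),int(v[i]),int(d[i])) for i in range(int(P[1])-25,min(int(P[1])+25,222)) if d[i]>8])
E
```

```text
[ 0.51789219 -0.17920393  0.26879107] [2.14219734 2.29576825 0.00357894] [-0.33155949 -0.33933036 -0.20323217]
pivot px [320. 114.]
[ 0.5155 -0.1416] [ 18. 123.  18. 125.] -176.1 2239.5
0 [[219.6, 136.1], [418.4, 134.8]]
0.03 [[217.1, 136.6], [420.9, 135.2]]
[239.5 136. ] [(113, 126, 10), (114, 137, 10), (134, 154, 11), (135, 143, 27), (136, 116, 29), (137, 87, 14), (139, 77, 11), (145, 94, 18), (146, 112, 39), (147, 151, 35), (148, 186, 12)]
[398.5 134.9] [(112, 154, 8), (113, 145, 15), (114, 129, 13), (132, 109, 14), (133, 94, 14), (141, 74, 20), (142, 95, 45), (143, 140, 40), (144, 181, 14)]
```

```bash
python3 - <<'E'
from vfit import *
im,c=load("w18");hsv=cv2.cvtColor(im,cv2.COLOR_BGR2HSV)
x0,y0=250,75;sub=im[y0:132,x0:390];g=cv2.cvtColor(sub,cv2.COLOR_BGR2GRAY)
print(g[::4,::5].tolist())
E
```

```text
[[109, 108, 108, 107, 108, 110, 107, 106, 109, 109, 108, 106, 107, 109, 108, 149, 154, 154, 148, 158, 155, 155, 153, 150, 152, 152, 156, 150], [109, 108, 109, 105, 110, 107, 107, 107, 107, 109, 109, 110, 109, 111, 111, 112, 140, 157, 151, 152, 154, 153, 153, 152, 158, 152, 155, 153], [109, 108, 107, 108, 110, 108, 109, 111, 109, 111, 110, 112, 110, 113, 112, 113, 116, 119, 154, 151, 155, 154, 155, 153, 154, 152, 154, 150], [112, 111, 110, 110, 113, 110, 111, 112, 111, 110, 111, 114, 114, 111, 114, 117, 112, 114, 116, 148, 157, 156, 154, 150, 153, 156, 150, 150], [115, 114, 113, 111, 112, 112, 113, 115, 112, 113, 115, 114, 115, 114, 115, 117, 114, 114, 116, 118, 122, 156, 156, 154, 152, 158, 152, 153], [112, 113, 109, 112, 111, 113, 115, 114, 111, 110, 111, 113, 113, 116, 114, 118, 114, 115, 118, 117, 116, 114, 129, 149, 158, 157, 156, 156], [114, 115, 114, 114, 111, 114, 112, 113, 113, 112, 115, 112, 112, 116, 116, 117, 117, 118, 116, 110, 127, 142, 147, 128, 157, 157, 157, 159], [120, 116, 116, 115, 115, 115, 113, 115, 114, 116, 114, 113, 115, 118, 118, 116, 111, 125, 140, 145, 145,
[... 302 characters left out ...]
 115, 112], [119, 118, 117, 117, 118, 116, 115, 111, 124, 130, 142, 143, 143, 99, 98, 97, 137, 139, 138, 139, 135, 120, 108, 110, 113, 113, 115, 113], [122, 120, 120, 121, 118, 123, 135, 143, 142, 143, 141, 140, 137, 99, 99, 98, 139, 136, 125, 108, 107, 116, 115, 115, 117, 113, 114, 114], [155, 151, 116, 118, 118, 137, 144, 143, 141, 138, 139, 139, 141, 139, 102, 123, 106, 82, 81, 120, 119, 116, 116, 117, 116, 116, 114, 116], [158, 155, 156, 117, 118, 125, 140, 139, 139, 140, 140, 139, 127, 107, 86, 85, 85, 85, 83, 119, 117, 120, 119, 117, 118, 117, 114, 115], [157, 156, 155, 156, 155, 113, 141, 141, 139, 127, 110, 82, 85, 84, 83, 84, 84, 84, 82, 120, 119, 121, 117, 121, 117, 115, 116, 115]]
```

```bash
python3 - <<'E'
from vfit import *
im,c=load("w18");g=cv2.GaussianBlur(cv2.cvtColor(im,cv2.COLOR_BGR2GRAY),(3,3),0)
m=((g>129)&(g<149)).astype(np.uint8);r=np.zeros_like(m);r[94:134,270:372]=1;m=cv2.morphologyEx(m*r,cv2.MORPH_OPEN,np.ones((3,3)));m=cv2.morphologyEx(m,cv2.MORPH_CLOSE,np.ones((13,13)))
k=max(cv2.findContours(m,0,2)[0],key=cv2.contourArea);q=cv2.minAreaRect(k);print(q)
w=onz(c,cv2.boxPoints(q),.0705)[:,:2];e=w-np.roll(w,1,0);n=np.linalg.norm(e,axis=1);i=n.argmax();print(w.mean(0).round(4),(n*1e3).round(1),np.degrees(np.arctan2(e[i,1],e[i,0])).round(1));print("screw",onz(c,[(320.5,115)],.0705))
E
```

```text
((321.6647033691406, 115.04678344726562), (17.615842819213867, 95.88925170898438), 73.2374496459961)
[ 0.5156 -0.1062] [16.  88.2 15.7 89.4] -159.8
screw [[ 0.51488191 -0.10599324  0.0705    ]]
```

Request:
send_rows --rows '[{"hand":45,"x":-0.3,"y":8.2,"z":0,"roll":-8.3},{"hand":45,"x":-0.3,"y":8.2,"z":0,"roll":-8.3},{"hand":45,"x":-0.3,"y":8.2,"z":0,"roll":-8.3},{"hand":45,"x":-0.3,"y":8.2,"z":0,"roll":-8.3},{"hand":45,"x":-0.3,"y":8.2,"z":0,"roll":-8.3},{"hand":45,"x":-0.3,"y":8.2,"z":0,"roll":-8.3},{"hand":45,"x":-0.3,"y":8.2,"z":0,"roll":-8.3},{"hand":45,"x":-0.3,"y":8.2,"z":0,"roll":-8.3},{"hand":45,"x":-0.3,"y":8.2,"z":0,"roll":-8.1},{"hand":45,"x":0,"y":0,"z":0,"roll":0}]'

```text
time: 40.35
position: [0.514, -0.1038, 0.2661]
tool_rot: [-3.095, -0.533, 0.005]
ft_force: [0.1, 0.1, -0.5]
grip_width: 0.517
grip_force: 0.0
```

Request:
send_rows --rows '[{"hand":45,"x":0,"y":0,"z":-40,"roll":0},{"hand":45,"x":0,"y":0,"z":-40,"roll":0},{"hand":45,"x":0,"y":0,"z":-30,"roll":0},{"hand":45,"x":0,"y":0,"z":0,"roll":0},{"hand":45,"x":0,"y":0,"z":0,"roll":0}]'

```text
time: 40.85
position: [0.5144, -0.106, 0.1576]
tool_rot: [3.095, 0.532, -0.003]
ft_force: [0.4, 0.4, 1.4]
grip_width: 0.514
grip_force: 0.0
```

Descend the rest of the way and close on the bar.

Request:
send_rows --rows '[{"hand":45,"x":0,"y":0,"z":-20,"roll":0},{"hand":45,"x":0,"y":0,"z":-9.5,"roll":0},{"hand":45,"x":0,"y":0,"z":0,"roll":0},{"hand":45,"x":0,"y":0,"z":0,"roll":0},{"hand":10,"x":0,"y":0,"z":0,"roll":0},{"hand":10,"x":0,"y":0,"z":0,"roll":0},{"hand":10,"x":0,"y":0,"z":0,"roll":0},{"hand":10,"x":0,"y":0,"z":0,"roll":0},{"hand":10,"x":0,"y":0,"z":0,"roll":0}]' --force 15

```text
time: 41.75
position: [0.515, -0.1058, 0.1285]
tool_rot: [3.096, 0.53, 0.001]
ft_force: [0.6, -0.7, -0.2]
grip_width: 0.207
grip_force: 15.0
```

Request:
send_rows --rows '[{"hand":10,"x":0,"y":0,"z":0,"roll":8},{"hand":10,"x":0,"y":0,"z":0,"roll":8},{"hand":10,"x":0,"y":0,"z":0,"roll":8},{"hand":10,"x":0,"y":0,"z":0,"roll":8},{"hand":10,"x":0,"y":0,"z":0,"roll":8},{"hand":10,"x":0,"y":0,"z":0,"roll":8},{"hand":10,"x":0,"y":0,"z":0,"roll":8},{"hand":10,"x":0,"y":0,"z":0,"roll":8},{"hand":10,"x":0,"y":0,"z":0,"roll":8},{"hand":10,"x":0,"y":0,"z":0,"roll":0}]'

```text
time: 42.75
position: [0.5149, -0.1056, 0.1284]
tool_rot: [2.193, 2.249, 0.0]
ft_force: [0.6, -0.6, 0.9]
grip_width: 0.206
grip_force: 15.0
```

```bash
python3 - <<'E'
from h import *
s=get_state();print(s["position"],s["tool_rot"],np.degrees(2*np.arctan2(s["tool_rot"][1],s["tool_rot"][0]))%180,s["ft_force"],s["torque"],s["grip_width"]*87)
E
```

```text
[ 0.51486824 -0.10564234  0.12844791] [2.19267027e+00 2.24922151e+00 3.78523412e-04] 91.45882560877789 [ 0.61205166 -0.60262085  0.87302816] [-0.26439795  0.03062124  0.07480967] 17.917219499561593
```

Request:
send_rows --rows '[{"hand":10,"x":0,"y":0,"z":0,"roll":2},{"hand":10,"x":0,"y":0,"z":0,"roll":2},{"hand":10,"x":0,"y":0,"z":0,"roll":1},{"hand":10,"x":0,"y":0,"z":0,"roll":0},{"hand":10,"x":0,"y":0,"z":0,"roll":0}]'

```text
time: 43.25
position: [0.5148, -0.1056, 0.1284]
tool_rot: [2.095, 2.34, 0.0]
ft_force: [-0.5, -0.9, 2.7]
grip_width: 0.205
grip_force: 15.0
```

```bash
python3 - <<'E'
from h import *
s=get_state();print(s["position"],np.degrees(2*np.arctan2(s["tool_rot"][1],s["tool_rot"][0]))%180,s["ft_force"],s["torque"],s["grip_width"]*87)
E
```

```text
[ 0.51482751 -0.10562371  0.12839876] 96.32570315746099 [-0.52784161 -0.9273056   2.74670343] [-0.43256938  0.14723997 -0.18286766] 17.834752892058184
```

The reaction moment has built up, so the bar is at its stop. Release, rise and check.

Request:
send_rows --rows '[{"hand":30,"x":0,"y":0,"z":0,"roll":0},{"hand":40,"x":0,"y":0,"z":0,"roll":0},{"hand":40,"x":0,"y":0,"z":0,"roll":0},{"hand":40,"x":0,"y":0,"z":15,"roll":0},{"hand":40,"x":0,"y":0,"z":40,"roll":0},{"hand":40,"x":0,"y":-25,"z":45,"roll":0},{"hand":40,"x":0,"y":-25,"z":45,"roll":0},{"hand":40,"x":0,"y":-20,"z":20,"roll":0},{"hand":40,"x":0,"y":0,"z":0,"roll":0},{"hand":40,"x":0,"y":0,"z":0,"roll":0}]'

```text
time: 44.25
position: [0.5147, -0.1738, 0.2913]
tool_rot: [2.094, 2.342, 0.002]
ft_force: [-0.8, 0.1, -0.9]
grip_width: 0.457
grip_force: 0.0
```

```bash
python3 - <<'E'
from vfit import *
s=get_state();print(s["position"],s["ft_force"])
im,c=snap("wrist","w20");g=cv2.GaussianBlur(cv2.cvtColor(im,cv2.COLOR_BGR2GRAY),(3,3),0)
P=np.array([.5148,-.1058,.0705]);y=np.radians(-85.7);u=np.array([np.cos(y),np.sin(y),0]);v=np.array([-u[1],u[0],0])
for d in(-.035,-.02,.02,.035):
    L=np.linspace(-.02,.02,41);px=proj(c,P+d*u+L[:,None]*v).astype(np.float32)
    print(d,cv2.remap(g,px[None,:,0],px[None,:,1],1)[0].tolist())
# lid edges: hull of dark edging
for d in(-.1,.1):
    L=np.linspace(-.012,.02,33);px=proj(c,np.array([.5244,-.251,.0515])+(-.126+L)[:,None]*u+d*v).astype(np.float32);print("lid",d,cv2.remap(g,px[None,:,0],px[None,:,1],1)[0].tolist())
E
```

```text
[ 0.51467957 -0.17382642  0.29129324] [-0.77095946  0.14562617 -0.93466633]
-0.035 [115, 115, 115, 116, 115, 114, 114, 114, 115, 114, 115, 119, 129, 139, 145, 147, 145, 145, 144, 143, 147, 156, 163, 165, 164, 160, 152, 142, 129, 121, 120, 120, 120, 120, 121, 129, 141, 149, 151, 152, 154]
-0.02 [117, 117, 117, 117, 117, 117, 117, 116, 113, 110, 110, 116, 127, 138, 143, 145, 145, 144, 143, 143, 142, 141, 141, 142, 143, 141, 136, 126, 117, 115, 116, 116, 116, 116, 116, 117, 118, 119, 119, 119, 119]
0.02 [75, 74, 73, 73, 73, 74, 75, 75, 75, 74, 78, 91, 110, 129, 140, 145, 147, 147, 147, 146, 145, 144, 144, 145, 146, 146, 143, 136, 121, 102, 86, 79, 77, 77, 77, 78, 78, 78, 78, 78, 78]
0.035 [202, 202, 202, 202, 202, 202, 202, 202, 202, 202, 198, 182, 155, 137, 137, 142, 145, 146, 146, 145, 143, 142, 142, 143, 144, 144, 143, 138, 139, 155, 179, 195, 201, 202, 202, 202, 202, 202, 201, 202, 202]
lid -0.1 [158, 159, 160, 160, 161, 162, 164, 165, 165, 164, 163, 160, 147, 117, 87, 77, 83, 91, 93, 93, 93, 95, 107, 140, 178, 196, 198, 199, 199, 199, 199, 199, 199]
lid 0.1 [111, 112, 114, 115, 115, 116, 116, 116, 111, 98, 81, 69, 65, 64, 65, 65, 65, 65, 73, 104, 153, 185, 195, 197, 197, 197, 197, 197, 197, 197, 197, 197, 198]
```

The bar is square across the lid edge to within about 1°, the lid is shut, and the arm is clear. Handing in.

```bash
python3 -c "
from bench import *
print(close_job())"
```

```text
the job is handed in; nothing more can be done
None
```

I packed the two tubes that were there (mid, then short; the long one was absent), each via the V-rest into its own compartment. I then pushed the lid shut, turned the turnbutton square across its edge to its stop, and handed the job in at about 44 s; no verdict came back.

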